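# Find the heavy side of a vibration exciter and hold it down

## Task

A vibration exciter (the yellow cast housing bolted to a plywood board) has an off-centre weight sealed inside, fixed to the shaft of its spoked belt pulley; the greased bearings are so stiff that the pulley stays wherever it is left. Grip the pulley by its rim and turn it by hand to feel where the weight pulls, bring the heavy side straight down so that the top of the pulley can be marked, and finish while still gripping the pulley and holding it still there. Leave the marker pen, the paint tin and the tape roll beside it where they are.

Things in the scene. Friction and masses are not known exactly. Their poses are not given: they have to be found in the camera images.
- shaft_point (a point): Centre of the pulley on the level shaft axis, 125 mm above the table, fixed: the exciter is screwed down. Its x axis runs along the shaft from the pulley into the housing (away from the robot, up to 0.4 rad askew), y left, z up. Seen from here the hub bolt reaches 30 mm to the front; the plywood board (18 mm high, 190 wide) spans from 5 mm in front to 195 behind.
- pulley_centre (a point): Dark grey spoked V-belt pulley that turns with the joint; origin at its centre. 170 mm across, 30 mm wide along the shaft (15 either side of the centre), so the rim tops out 210 mm above the table and clears it by 40. The rim is 21 mm deep radially, with flat side faces and a V groove round it; five equal spokes and a hub. Once stopped, the drag can hold either way: turn slowly and compare both directions.
- housing_point (a point): Centre of the yellow housing on the shaft axis, 120 mm behind the pulley's centre; fixed, axes as at the pulley. The housing is 112 mm across and starts 54 mm behind the pulley's centre; a bearing boss 62 mm across starts 38 mm behind it, so both side faces of the rim are free to grip.
- pulley (a joint): Angle of the pulley, rad, no end stops; grows clockwise as seen by the robot (top goes right). It does not tell where the weight is: that differs every time and starts at least 30 degrees from hanging. Bearing drag is about 0.5 N m both ways; the weight adds or takes off up to 0.34 to 0.45 N m: most when it is level with the shaft, resisting when lifted, helping when sinking, nothing straight down or up.
- marker_pen: Red and white marker pen, 135 mm long, 17 mm thick, lying on the table in front of the pulley; loose, to be left alone. Origin: centre of its underside.
- paint_can: Small paint tin, 78 mm across, 77 mm high, standing to the left of the exciter; loose, to be left alone. Origin: centre of its underside.
- black_tape: Roll of black tape, 62 mm across, 19 mm high, lying to the left of the pulley; loose, to be left alone. Origin: centre of its underside.

How it is judged:
At the end, for the whole second after the job is handed in: The hidden weight hangs below the shaft within about 18 degrees of straight down, the fingers grip the pulley (at least 4 N), the pulley is still, and the pen, the paint tin and the tape roll have not been shifted by more than 3 cm (z of eccentric_c0 in the frame of shaft_point below 0 m and y of eccentric_c0 in the frame of shaft_point between -0.0093 and 0.0093 m and contact force between the fingers and pulley above 4 N and velocity of joint pulley between -0.05 and 0.05 rad/s and distance of each of marker_pen, paint_can, black_tape from where it was at the start of the episode below 0.03 m); the arm keeps its last pose, push and grip.
It fails at once if the marker pen, the paint tin or the tape roll is shifted by more than 3 cm (distance of any of marker_pen, paint_can, black_tape from where it was at the start of the episode above 0.03 m).
It also fails if it takes over 72 s, if anything falls off the work surface, if the arm or the gripper's body presses on something with over 40 N, if the wrist force passes 120 N, or if a joint passes its speed limit or range.

## Robot

A 7-joint arm with a two-finger parallel gripper is mounted at the origin on a cart in front of the work surface, level with it; the furniture and walls round the work are solid. World frame = base frame: x ahead of the robot, y to its left, z up, the work surface at z = 0. Lengths are in m, angles in rad, forces in N, time in s.
With the tool pointing down it reaches from about 0.425 to 0.925 m from the base axis. Payload 6.8 kg.
Tool frame: the origin (TCP) lies between the finger pads; the fingertips stand 11 mm ahead of it and the grasp point (between the pads) lies 8 mm behind it; z points along the fingers, y is the line along which they close (so a half turn about z gives the same grasp; the last joint's range is limited). The gripper opens to 85 mm and grips with 20 to 120 N. Pads are 22 mm wide; open, the fingers measure 114 mm over their backs; the gripper's body (76 mm by 85 mm) begins 54 mm behind the grasp point. The pads swing forward as they close: fully open they stand 13 mm farther back than shut.
Start: joints at [1.082, 0.477, 0.022, 1.555, -0.011, 1.109, -0.083], TCP at [0.251, -0.627, 0.242] pointing down, gripper open.
Joint ranges: [-2.96, 2.96], [-0.34, 2.1], [-1.41, 1.46], [0.24, 2.44], [-1.37, 4.51], [0.17, 1.92], [-2.96, 2.96]. Speed limits (rad/s): [2.39, 2.39, 3.14, 3.14, 3.14, 3.14, 3.14].

## Interface

Orientations are given as a rotation vector (axis times angle).
In Python, from bench import r gives the robot as it stands.
- The arm moves only by the tool send_rows, never from a script. Its argument "deltas" is a list of rows, each an object of numbers: "dx", "dy", "dz": the shift along the world's x, y, z in mm; "rx", "ry", "rz": the turn, a rotation vector about the world's x, y, z in degrees. A call has 1 to 5 rows; each row is the pose to reach, as a shift and turn from the pose commanded when the call began; what a row does not reach only later rows make up. A row lasts 1/12 s, in which the tool goes at most 41.7 mm and 7.16 degrees, less where a joint would pass 70% of its speed; a pose out of reach is approached as far as the arm can. A call with a gripper value outside its range is refused whole. "jaw" is the finger opening in mm, from 0 to 85.4, set as the call begins (left out, the last holds). The fingers move at their own pace and stop on an object; "newtons" is the grip in N (left out, the last holds). Time passes only in rows, so rows that repeat a pose let the fingers close. It gives the time, the measured TCP pose, the force, the opening and the grip force at its end, in the units of the state.
- r.get_obs(): the state, without advancing time (a new reading comes with each control period).
- r.grab_frame(name): name is "side" or "top" or "wrist"; returns a dict with "frame" (384x512x3 uint8, blue, green, red), "z_map" (384x512 float32, m along the optical axis (not along the pixel's ray), 0 where there is no reading), "vertical_fov" (degrees; the focal length in pixels is half the picture's height over the tangent of half this angle, whatever the lens; pixels are square), "cx", "cy" (the principal point, pixels), "xyz" and "orientation" of the camera in the world. Camera axes: x right, y down, z forward; pixel columns grow to the right and rows downward; lengths in m; the calibration is good to about 2 mm. A picture is of the moment at which its call begins.
- r.hand_in(): hands the job in; it is judged then, once.
The state is a dict: "clock": time; "joints": joint angles; "qvel": joint speeds; "tau": joint torques, N m; "tcp_pos": TCP position; "orientation": TCP orientation; "contact_force": force on the tool from outside, world axes, zero at the start; "moment": the same for the moment, N m; "grip_width": finger opening in m; "gripper_force": force on a finger pad.
Only numpy, scipy, OpenCV 4.12 (cv2) and the standard library are available. Lean on these libraries where they do the work, as an engineer would, in place of code of your own. Each camera call takes 0.05 s, during which the arm holds its last target. There are 200 camera calls.

## Working session

There is one attempt and no reset: what is moved stays moved. The work goes in short steps, Python scripts to look and compute and a tool call to move; the robot and the scene stay as the last step left them, time stands still between calls to the robot, and variables do not carry over. Pictures are saved under pics/ and viewed, at most 10 in all, crops included, and the job is handed in when it is done.

Besides the shell and the picture viewer there is one more tool, called after "Call:" in YAML: its name, and indented under it one key for each argument. send_rows: Moves the arm, as the interface text tells. Its arguments: {"type":"object","properties":{"deltas":{"type":"array","items":{"type":"object","properties":{"dx":{"type":"number"},"dy":{"type":"number"},"dz":{"type":"number"},"rx":{"type":"number"},"ry":{"type":"number"},"rz":{"type":"number"}}}},"jaw":{"type":"number"},"newtons":{"type":"number"}},"required":["deltas"]}

```bash
mkdir -p pics; ls
cat > h.py <<'E'
import numpy as np, cv2
from bench import r
from scipy.spatial.transform import Rotation as R
def rot(o):
    o=np.asarray(o,float)
    return o if o.shape==(3,3) else (R.from_quat(o) if o.size==4 else R.from_rotvec(o)).as_matrix()
def cloud(c):
    z=c["z_map"]; h,w=z.shape; f=h/2/np.tan(np.radians(c["vertical_fov"])/2)
    u,v=np.meshgrid(np.arange(w),np.arange(h))
    p=np.dstack([(u-c["cx"])/f*z,(v-c["cy"])/f*z,z])
    return p@rot(c["orientation"]).T+np.asarray(c["xyz"])
E
python3 - <<'E'
from h import *
for n in("side","top"):
    c=r.grab_frame(n); cv2.imwrite(f"pics/{n}0.png",c["frame"]); print(n,c["vertical_fov"],c["cx"],c["cy"],c["xyz"],c["orientation"])
    np.savez(f"{n}0.npz",**c)
print(r.get_obs())
E
```

```text
pics
side 49.39041357465464 262.45114382165406 188.43805752822968 [ 0.17138096 -0.34730549  0.49538629] [-2.00684281  0.57012797 -0.34544061]
top 53.61639054595117 257.4153386789384 191.52042239973673 [0.55520895 0.27679549 0.95218604] [-2.21992112  2.15715546 -0.05361306]
{'clock': 0.1, 'joints': array([ 1.08186506,  0.47771954,  0.02235835,  1.55635972, -0.01149799,
        1.10930123, -0.08311539]), 'qvel': array([ 4.76929969e-05, -2.06497302e-03,  2.89889535e-04, -4.76631310e-03,
       -1.03748198e-03,  4.82157954e-04,  5.56399440e-04]), 'tau': array([ 4.46233928e-03, -5.97760069e+01,  1.61407616e+00, -2.81954831e+01,
        1.28753707e-02,  4.99335118e-03, -2.47449668e-05]), 'tcp_pos': array([ 0.25067964, -0.62616438,  0.24141881]), 'orientation': array([-3.08324194e+00, -5.94284042e-01,  6.91795691e-04]), 'contact_force': array([ 0.16339877,  0.72160068, -0.43353446]), 'moment': array([ 0.01610944, -0.06647556,  0.001721  ]), 'gripper_force': 0.0, 'grip_width': 0.08541539078323945}
```

View pics/side0.png

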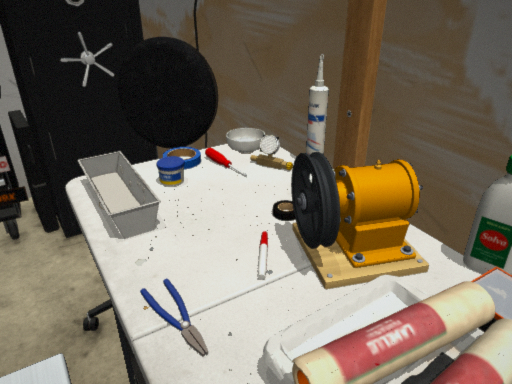

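View pics/top0.png

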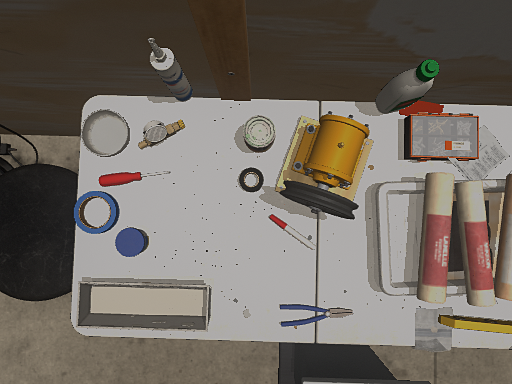

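The side view shows the pulley near (315,200), the housing behind it near (375,200), the pen at (263,255) and the tape at (284,210). The top view has the pulley at (320,198), tape at (251,180), tin at (259,133) and pen at (292,231). Next step is measuring the pulley, housing and pen.

```bash
cat > m.py <<'E'
from h import *
C={n:dict(np.load(f"{n}0.npz")) for n in("side","top")}
P={n:cloud(C[n]) for n in C}
# housing: yellow
for n in C:
    hsv=cv2.cvtColor(C[n]["frame"],cv2.COLOR_BGR2HSV); p=P[n]
    dark=(hsv[...,2]<90)&(p[...,2]>.045)&(p[...,2]<.23)
    box={"side":(150,255,285,345),"top":(175,222,275,362)}[n]
    m=np.zeros_like(dark); m[box[0]:box[1],box[2]:box[3]]=1; d=p[dark&m]
    med=np.median(d,0); d=d[np.linalg.norm(d-med,axis=1)<.13]
    print(n,"pulley n",len(d),"min",d.min(0),"max",d.max(0))
    q=d[:,:2]; cc=q.mean(0)
    _,_,vt=np.linalg.svd(q-cc); print(" dir",vt[0],"cent",cc, "ext along",np.percentile((q-cc)@vt[0],[0.5,99.5]),"across",np.percentile((q-cc)@vt[1],[1,99]))
    ye=(hsv[...,0]>15)&(hsv[...,0]<28)&(hsv[...,1]>200)&(p[...,2]>.10)&(p[...,2]<.2)
    y=p[ye]; y=y[np.linalg.norm(y[:,:2]-cc,axis=1)<.3]; print(" yellow",len(y),y.min(0),y.max(0),np.median(y,0))
p=P["top"]
for k,(v0,v1,u0,u1) in dict(pen=(210,250,266,318),tape=(165,193,238,265),tin=(113,153,243,277)).items():
    q=p[v0:v1,u0:u1].reshape(-1,3); q=q[(q[:,2]>.007)&(q[:,2]<.1)]; print(k,len(q),np.percentile(q,1,axis=0),np.percentile(q,99,axis=0))
E
python3 m.py
```

```text
side pulley n 3953 min [0.54707011 0.06374004 0.04536554] max [0.66255574 0.22901352 0.2098844 ]
 dir [-0.28782404 -0.95768331] cent [0.57909497 0.13090104] ext along [-0.09208322  0.06426841] across [-0.02131893  0.05769009]
 yellow 4021 [0.57603765 0.04258575 0.10005923] [0.75898482 0.16880393 0.18915273] [0.67812429 0.08158888 0.15197844]
top pulley n 1670 min [0.55007811 0.07292451 0.06040731] max [0.64387627 0.23526899 0.21077411]
 dir [0.25403678 0.96719456] cent [0.59148282 0.15422096] ext along [-0.07914144  0.07806035] across [-0.02754046  0.05037905]
 yellow 2436 [0.61808684 0.05201553 0.12456446] [0.76915883 0.18051259 0.18298815] [0.69379224 0.11970196 0.16901825]
pen 321 [0.47354109 0.14197863 0.00773758] [0.55156379 0.2515378  0.01807568]
tape 326 [0.60907532 0.27260594 0.01034425] [0.66600699 0.33056785 0.02161947]
tin 968 [0.70869819 0.2493827  0.0120463 ] [0.78237654 0.32088779 0.07827858]
```

```bash
cat >> m.py <<'E'
print("----")
p=P["side"];hsv=cv2.cvtColor(C["side"]["frame"],cv2.COLOR_BGR2HSV)
m=np.zeros(p.shape[:2],bool); m[145:258,285:345]=1
d=p[m&(hsv[...,2]<110)&(p[...,2]>.03)&(p[...,2]<.215)]; d=d[np.linalg.norm(d-[.585,.15,.125],axis=1)<.11]
best=0;rng=np.random.default_rng(0)
for _ in range(2000):
    a=d[rng.choice(len(d),3,False)]; n=np.cross(a[1]-a[0],a[2]-a[0]);n/=np.linalg.norm(n)+1e-12
    if abs(n[2])>.1 or abs(n[0])<.8: continue
    k=abs((d-a[0])@n)<.002
    if k.sum()>best: best=k.sum();K=k
q=d[K];c=q.mean(0);n=np.linalg.svd(q-c)[2][2];n*=np.sign(n[0]);print("face",best,n,c)
n[2]=0;n/=np.linalg.norm(n);t=np.array([-n[1],n[0]])
# all rim points from both: in-plane circle fit
tt=P["top"].reshape(-1,3); w=(tt-c)@n
s=tt[(w>-.003)&(w<.034)&(np.linalg.norm(tt-[.585,.15,.125],axis=1)<.11)&(tt[:,2]>.17)]
print("top rim along-shaft range",np.percentile((s-c)@n,[1,50,99]))
def fit(s):
    a=s[:,:2]@t;b=s[:,2]
    for z in (.125,): # known height: solve centre a0 and R from outermost
        pass
    return a,b
a,b=fit(s)
hi=s[s[:,2]>.19]
from scipy.optimize import least_squares
ah=hi[:,:2]@t; o=least_squares(lambda x:np.hypot(ah-x[0],hi[:,2]-.125)-x[1],[np.median(ah),.08],loss="soft_l1",f_scale=.002).x
aq=q[:,:2]@t; 
print("R fit",o,"face inplane extent",np.percentile(aq,[.5,99.5]),"a top ext",np.percentile(a,[.5,99.5]),"qz",np.percentile(q[:,2],[.5,99.5]))
off=c@n+.015
for a0 in(o[0],np.mean(np.percentile(aq,[.5,99.5]))): print("centre",n[:2]*off+t*a0)
print("yaw",np.arctan2(n[1],n[0]))
E
python3 m.py | sed -n '/----/,$p'
```

```text
----
face 1152 [ 0.95178374 -0.30676039 -0.00240095] [0.5688299  0.13984496 0.13322257]
top rim along-shaft range [-0.00138979  0.01506176  0.03188195]
R fit [0.32493145 0.08045536] face inplane extent [0.23778383 0.40146068] a top ext [0.25743139 0.39394425] qz [0.04391807 0.20900481]
centre [0.58842407 0.15174174]
centre [0.58679541 0.14668851]
yaw -0.311788376101753
```

Call:
send_rows:
  deltas:
    - {"dx":15,"dy":34,"dz":8,"rz":4}
    - {"dx":30,"dy":69,"dz":16,"rz":8}
    - {"dx":45,"dy":104,"dz":24,"rz":12}
    - {"dx":60,"dy":139,"dz":32,"rz":16}
    - {"dx":75,"dy":173,"dz":40,"rz":20}
  jaw: 85

```text
$.deltas[0]: bad value
```

Call:
send_rows:
  deltas:
    - {"dx":15,"dy":34,"dz":8,"rz":4}
    - {"dx":30,"dy":69,"dz":16,"rz":8}
    - {"dx":45,"dy":104,"dz":24,"rz":12}
    - {"dx":60,"dy":139,"dz":32,"rz":16}
    - {"dx":75,"dy":173,"dz":40,"rz":20}

```text
$.deltas[0]: bad value
```

Call:
send_rows:
  deltas:
    - {"dx":15,"dy":35,"rz":2}
    - {"dx":30,"dy":70,"rz":4}
    - {"dx":45,"dy":105,"rz":6}
    - {"dx":60,"dy":140,"rz":8}
    - {"dx":75,"dy":175,"rz":10}

```text
$.deltas[0]: bad value
```

Call:
send_rows:
  deltas:
    - {"dx":15,"dy":35}
    - {"dx":30,"dy":70}
    - {"dx":45,"dy":105}
    - {"dx":60,"dy":140}
    - {"dx":75,"dy":175}

```text
$.deltas[0]: bad value
```

Call:
send_rows:
  deltas:
    - {"dx":12,"dy":27}
    - {"dx":24,"dy":53}
    - {"dx":36,"dy":80}
    - {"dx":36,"dy":80}
    - {"dx":36,"dy":80}
  jaw: 58

```text
$.deltas[0]: bad value
```

Call:
send_rows:
  deltas:
    - {"dx":15,"dy":34,"dz":8,"rx":0,"ry":0,"rz":4}
    - {"dx":30,"dy":69,"dz":16,"rx":0,"ry":0,"rz":8}
    - {"dx":45,"dy":104,"dz":24,"rx":0,"ry":0,"rz":12}
    - {"dx":60,"dy":139,"dz":32,"rx":0,"ry":0,"rz":16}
    - {"dx":75,"dy":173,"dz":40,"rx":0,"ry":0,"rz":20}
  jaw: 85

```text
clock: 0.52
tcp_pos: [0.3261, -0.4516, 0.2822]
orientation: [-2.932, -1.126, 0.001]
contact_force: [0.8, -0.7, 2.0]
grip_width: 0.0851
gripper_force: 0.0
```

Call:
send_rows:
  deltas:
    - {"dx":15,"dy":34,"dz":8,"rx":0,"ry":0,"rz":4}
    - {"dx":30,"dy":69,"dz":16,"rx":0,"ry":0,"rz":8}
    - {"dx":45,"dy":104,"dz":24,"rx":0,"ry":0,"rz":12}
    - {"dx":60,"dy":139,"dz":32,"rx":0,"ry":0,"rz":16}
    - {"dx":75,"dy":173,"dz":40,"rx":0,"ry":0,"rz":20}

```text
clock: 0.93
tcp_pos: [0.401, -0.2786, 0.3225]
orientation: [-2.692, -1.618, 0.001]
contact_force: [0.5, -0.9, -0.8]
grip_width: 0.0852
gripper_force: 0.0
```

Call:
send_rows:
  deltas:
    - {"dx":15,"dy":35,"dz":0,"rx":0,"ry":0,"rz":2}
    - {"dx":30,"dy":70,"dz":0,"rx":0,"ry":0,"rz":4}
    - {"dx":45,"dy":105,"dz":0,"rx":0,"ry":0,"rz":6}
    - {"dx":60,"dy":140,"dz":0,"rx":0,"ry":0,"rz":8}
    - {"dx":75,"dy":175,"dz":0,"rx":0,"ry":0,"rz":10}

```text
clock: 1.35
tcp_pos: [0.4759, -0.1039, 0.3222]
orientation: [2.543, 1.844, -0.001]
contact_force: [0.4, -0.7, -0.2]
grip_width: 0.0845
gripper_force: 0.0
```

Call:
send_rows:
  deltas:
    - {"dx":15,"dy":35,"dz":0,"rx":0,"ry":0,"rz":0}
    - {"dx":30,"dy":70,"dz":0,"rx":0,"ry":0,"rz":0}
    - {"dx":45,"dy":105,"dz":0,"rx":0,"ry":0,"rz":0}
    - {"dx":60,"dy":140,"dz":0,"rx":0,"ry":0,"rz":0}
    - {"dx":75,"dy":175,"dz":0,"rx":0,"ry":0,"rz":0}

```text
clock: 1.77
tcp_pos: [0.5511, 0.0709, 0.322]
orientation: [-2.545, -1.842, 0.001]
contact_force: [0.6, -1.0, 0.1]
grip_width: 0.0852
gripper_force: 0.0
```

Call:
send_rows:
  deltas:
    - {"dx":12,"dy":27,"dz":0,"rx":0,"ry":0,"rz":0}
    - {"dx":24,"dy":53,"dz":0,"rx":0,"ry":0,"rz":0}
    - {"dx":36,"dy":79,"dz":0,"rx":0,"ry":0,"rz":0}
    - {"dx":36,"dy":79,"dz":0,"rx":0,"ry":0,"rz":0}
    - {"dx":36,"dy":79,"dz":0,"rx":0,"ry":0,"rz":0}
  jaw: 58

```text
clock: 2.18
tcp_pos: [0.5865, 0.1502, 0.3215]
orientation: [-2.54, -1.846, 0.001]
contact_force: [0.1, -0.4, -0.7]
grip_width: 0.0579
gripper_force: 0.0
```

Run:
```python
from h import *
c=r.grab_frame("wrist"); cv2.imwrite("pics/w1.png",c["frame"]); p=cloud(c)
o=r.get_obs(); M=rot(o["orientation"]); print("tool y",M[:,1],"z",M[:,2],o["tcp_pos"],o["contact_force"],o["moment"])
q=p.reshape(-1,3); q=q[(q[:,2]>.195)&(q[:,2]<.218)&(np.hypot(q[:,0]-.5875,q[:,1]-.149)<.11)]
print(len(q),q.min(0),q.max(0)); xy=q[:,:2]; cc=xy.mean(0); vt=np.linalg.svd(xy-cc)[2]
print(cc,vt[0],np.degrees(np.arctan2(vt[1,1],vt[1,0])),np.percentile((xy-cc)@vt[1],[1,50,99]),np.percentile((xy-cc)@vt[0],[1,50,99]))
```

```text
tool y [ 0.95034482 -0.31119676 -0.00113846] z [-1.35120954e-03 -4.68051250e-04 -9.99998978e-01] [0.58656626 0.14835172 0.32159937] [ 0.24433504 -0.40009419 -0.62995528] [0.01093655 0.03954486 0.02934624]
3417 [0.56120851 0.09941506 0.19500261] [0.61743991 0.19835162 0.21197277]
[0.59051355 0.15291183] [-0.30890273 -0.95109364] -17.993116127208197 [-0.01640447 -0.00012735  0.01646631] [-0.04093015 -0.00148622  0.04781781]
```

View pics/w1.png

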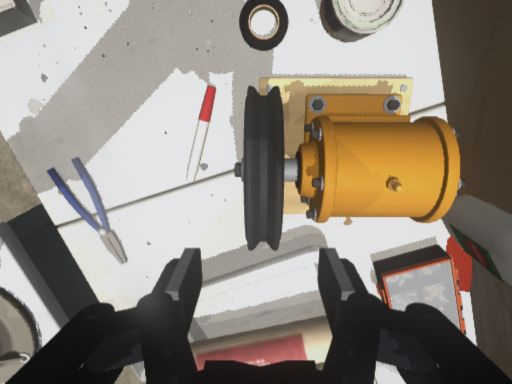

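Call:
send_rows:
  deltas:
    - {"dx":1,"dy":1,"dz":-28,"rx":0,"ry":0,"rz":0}
    - {"dx":2.5,"dy":1.5,"dz":-56,"rx":0,"ry":0,"rz":0}
    - {"dx":2.5,"dy":1.5,"dz":-84,"rx":0,"ry":0,"rz":0}
    - {"dx":2.5,"dy":1.5,"dz":-106,"rx":0,"ry":0,"rz":0}
    - {"dx":2.5,"dy":1.5,"dz":-128,"rx":0,"ry":0,"rz":0}

```text
clock: 2.65
tcp_pos: [0.5889, 0.1473, 0.1929]
orientation: [2.546, 1.839, -0.003]
contact_force: [-0.8, -0.1, -0.6]
grip_width: 0.0579
gripper_force: 0.0
```

Call:
send_rows:
  deltas:
    - {"dx":0,"dy":0,"dz":0,"rx":0,"ry":0,"rz":0}
    - {"dx":0,"dy":0,"dz":0,"rx":0,"ry":0,"rz":0}
    - {"dx":0,"dy":0,"dz":0,"rx":0,"ry":0,"rz":0}
    - {"dx":0,"dy":0,"dz":0,"rx":0,"ry":0,"rz":0}
  jaw: 20
  newtons: 80

```text
clock: 2.98
tcp_pos: [0.5893, 0.1487, 0.195]
orientation: [2.544, 1.841, -0.001]
contact_force: [-2.1, -3.1, -3.7]
grip_width: 0.029
gripper_force: 83.1
```

```bash
cat > arc.py <<'E'
# prints rows for arcs: args phi0 phi1 per-call-step(deg) [radius mm]
import sys,json,numpy as np
a0,a1,st=map(float,sys.argv[1:4]); Rm=float(sys.argv[4]) if len(sys.argv)>4 else 68.
n=np.array([.951,-.309,0]);t=np.array([.309,.951,0]);z=np.array([0,0,1])
P=lambda f:Rm*(np.cos(np.radians(f))*z-np.sin(np.radians(f))*t)
s=np.sign(a1-a0)*st
for b in np.arange(a0,a1-np.sign(s)*1e-6,s):
    print(f"{b:g}->{b+s:g}:",json.dumps([dict(zip(("dx","dy","dz","rx","ry","rz"),np.round(np.r_[P(b+s*k/5)-P(b),n*s*k/5],1).tolist())) for k in range(1,6)]))
E
python3 arc.py 0 15 15; python3 -c "
from h import *
o=r.get_obs();print({k:np.round(o[k],3) for k in o})"
```

```text
0->15: [{"dx": -1.1, "dy": -3.4, "dz": -0.1, "rx": 2.9, "ry": -0.9, "rz": 0.0}, {"dx": -2.2, "dy": -6.8, "dz": -0.4, "rx": 5.7, "ry": -1.9, "rz": 0.0}, {"dx": -3.3, "dy": -10.1, "dz": -0.8, "rx": 8.6, "ry": -2.8, "rz": 0.0}, {"dx": -4.4, "dy": -13.4, "dz": -1.5, "rx": 11.4, "ry": -3.7, "rz": 0.0}, {"dx": -5.4, "dy": -16.7, "dz": -2.3, "rx": 14.3, "ry": -4.6, "rz": 0.0}]
{'clock': np.float64(2.983), 'joints': array([ 0.069,  0.474, -0.559,  1.739,  0.291,  1.012, -0.914]), 'qvel': array([-0.003, -0.   ,  0.   ,  0.001,  0.002, -0.   , -0.001]), 'tau': array([ -0.924, -55.933,  -7.754, -28.326,  -0.383,  -0.791,  -0.099]), 'tcp_pos': array([0.589, 0.149, 0.195]), 'orientation': array([ 2.544e+00,  1.841e+00, -1.000e-03]), 'contact_force': array([-2.139, -3.059, -3.734]), 'moment': array([-0.529,  0.325,  0.1  ]), 'gripper_force': np.float64(83.113), 'grip_width': np.float64(0.029)}
```

```bash
cat > log.py <<'E'
import json
from h import *
o=r.get_obs(); n=np.array([.951,-.309,0]);t=np.array([.309,.951,0]);c=np.array([.589,.150,.125])
d=o["tcp_pos"]-c; M=rot(o["orientation"]); zt=-M[:,2]; phi=np.degrees(np.arctan2(-zt@t,zt[2])); pp=np.degrees(np.arctan2(-d@t,d[2]))
F=o["contact_force"];m=o["moment"]@n; w=np.cross(d,F)@n
print(f"t {o['clock']:.2f} phi {phi:.1f} pos {pp:.1f} rad {np.hypot(d@t,d[2])*1e3:.1f} Ftorque {w:.3f} mom {m:.3f} sum {w+m:.3f} F {np.round(F,1)} grip {o['gripper_force']:.0f}")
open("log.txt","a").write(json.dumps([o['clock'],phi,w,m])+"\n")
E
python3 log.py; python3 arc.py 15 60 15;python3 arc.py 60 -60 15
```

```text
t 2.98 phi -0.1 pos 1.0 rad 70.1 Ftorque 0.254 mom -0.604 sum -0.350 F [-2.1 -3.1 -3.7] grip 83
15->30: [{"dx": -1.1, "dy": -3.2, "dz": -1.0, "rx": 2.9, "ry": -0.9, "rz": 0.0}, {"dx": -2.1, "dy": -6.4, "dz": -2.2, "rx": 5.7, "ry": -1.9, "rz": 0.0}, {"dx": -3.1, "dy": -9.6, "dz": -3.6, "rx": 8.6, "ry": -2.8, "rz": 0.0}, {"dx": -4.1, "dy": -12.6, "dz": -5.1, "rx": 11.4, "ry": -3.7, "rz": 0.0}, {"dx": -5.1, "dy": -15.6, "dz": -6.8, "rx": 14.3, "ry": -4.6, "rz": 0.0}]
30->45: [{"dx": -0.9, "dy": -2.9, "dz": -1.9, "rx": 2.9, "ry": -0.9, "rz": 0.0}, {"dx": -1.8, "dy": -5.7, "dz": -3.9, "rx": 5.7, "ry": -1.9, "rz": 0.0}, {"dx": -2.7, "dy": -8.4, "dz": -6.0, "rx": 8.6, "ry": -2.8, "rz": 0.0}, {"dx": -3.6, "dy": -10.9, "dz": -8.4, "rx": 11.4, "ry": -3.7, "rz": 0.0}, {"dx": -4.4, "dy": -13.4, "dz": -10.8, "rx": 14.3, "ry": -4.6, "rz": 0.0}]
45->60: [{"dx": -0.8, "dy": -2.3, "dz": -2.6, "rx": 2.9, "ry": -0.9, "rz": 0.0}, {"dx": -1.5, "dy": -4.5, "dz": -5.3, "rx": 5.7, "ry": -1.9, "rz": 0.0}, {"dx": -2.1, "dy": -6.6, "dz": -8.1, "rx": 8.6, "ry": -2.8, "rz": 0.0}, {"dx": -2.8, "dy": -8.5, "dz": -
[... 2351 characters left out ...]
1.9, "rx": -2.9, "ry": 0.9, "rz": -0.0}, {"dx": 1.8, "dy": 5.7, "dz": -3.9, "rx": -5.7, "ry": 1.9, "rz": -0.0}, {"dx": 2.7, "dy": 8.4, "dz": -6.0, "rx": -8.6, "ry": 2.8, "rz": -0.0}, {"dx": 3.6, "dy": 10.9, "dz": -8.4, "rx": -11.4, "ry": 3.7, "rz": -0.0}, {"dx": 4.4, "dy": 13.4, "dz": -10.8, "rx": -14.3, "ry": 4.6, "rz": -0.0}]
-45->-60: [{"dx": 0.8, "dy": 2.3, "dz": -2.6, "rx": -2.9, "ry": 0.9, "rz": -0.0}, {"dx": 1.5, "dy": 4.5, "dz": -5.3, "rx": -5.7, "ry": 1.9, "rz": -0.0}, {"dx": 2.1, "dy": 6.6, "dz": -8.1, "rx": -8.6, "ry": 2.8, "rz": -0.0}, {"dx": 2.8, "dy": 8.5, "dz": -11.0, "rx": -11.4, "ry": 3.7, "rz": -0.0}, {"dx": 3.3, "dy": 10.3, "dz": -14.1, "rx": -14.3, "ry": 4.6, "rz": -0.0}]
```

Call:
send_rows:
  deltas:
    - {"dx":-1.1,"dy":-3.4,"dz":-0.1,"rx":2.9,"ry":-0.9,"rz":0.0}
    - {"dx":-2.2,"dy":-6.8,"dz":-0.4,"rx":5.7,"ry":-1.9,"rz":0.0}
    - {"dx":-3.3,"dy":-10.1,"dz":-0.8,"rx":8.6,"ry":-2.8,"rz":0.0}
    - {"dx":-4.4,"dy":-13.4,"dz":-1.5,"rx":11.4,"ry":-3.7,"rz":0.0}
    - {"dx":-5.4,"dy":-16.7,"dz":-2.3,"rx":14.3,"ry":-4.6,"rz":0.0}

```text
clock: 3.4
tcp_pos: [0.5845, 0.1339, 0.1934]
orientation: [-2.403, -1.744, -0.322]
contact_force: [0.7, 4.4, -9.4]
grip_width: 0.0286
gripper_force: 82.8
```

```bash
python3 log.py
```

```text
t 3.40 phi 15.2 pos 13.8 rad 70.4 Ftorque -0.141 mom -0.376 sum -0.517 F [ 0.7  4.4 -9.4] grip 83
```

Call:
send_rows:
  deltas:
    - {"dx":-1.1,"dy":-3.2,"dz":-1.0,"rx":2.9,"ry":-0.9,"rz":0.0}
    - {"dx":-2.1,"dy":-6.4,"dz":-2.2,"rx":5.7,"ry":-1.9,"rz":0.0}
    - {"dx":-3.1,"dy":-9.6,"dz":-3.6,"rx":8.6,"ry":-2.8,"rz":0.0}
    - {"dx":-4.1,"dy":-12.6,"dz":-5.1,"rx":11.4,"ry":-3.7,"rz":0.0}
    - {"dx":-5.1,"dy":-15.6,"dz":-6.8,"rx":14.3,"ry":-4.6,"rz":0.0}

```text
clock: 3.82
tcp_pos: [0.5792, 0.1177, 0.187]
orientation: [-2.241, -1.627, -0.604]
contact_force: [0.3, 4.4, -9.2]
grip_width: 0.0284
gripper_force: 82.9
```

```bash
python3 log.py
```

```text
t 3.82 phi 30.1 pos 28.6 rad 70.6 Ftorque 0.049 mom -1.134 sum -1.085 F [ 0.3  4.4 -9.2] grip 83
```

Call:
send_rows:
  deltas:
    - {"dx":-0.9,"dy":-2.9,"dz":-1.9,"rx":2.9,"ry":-0.9,"rz":0.0}
    - {"dx":-1.8,"dy":-5.7,"dz":-3.9,"rx":5.7,"ry":-1.9,"rz":0.0}
    - {"dx":-2.7,"dy":-8.4,"dz":-6.0,"rx":8.6,"ry":-2.8,"rz":0.0}
    - {"dx":-3.6,"dy":-10.9,"dz":-8.4,"rx":11.4,"ry":-3.7,"rz":0.0}
    - {"dx":-4.4,"dy":-13.4,"dz":-10.8,"rx":14.3,"ry":-4.6,"rz":0.0}

```text
clock: 4.23
tcp_pos: [0.5746, 0.1035, 0.1762]
orientation: [-2.06, -1.496, -0.855]
contact_force: [-4.0, 2.3, -0.7]
grip_width: 0.0285
gripper_force: 84.0
```

```bash
python3 log.py
```

```text
t 4.23 phi 45.1 pos 43.5 rad 70.7 Ftorque -0.014 mom -1.288 sum -1.302 F [-4.   2.3 -0.7] grip 84
```

Call:
send_rows:
  deltas:
    - {"dx":-0.8,"dy":-2.3,"dz":-2.6,"rx":2.9,"ry":-0.9,"rz":0.0}
    - {"dx":-1.5,"dy":-4.5,"dz":-5.3,"rx":5.7,"ry":-1.9,"rz":0.0}
    - {"dx":-2.1,"dy":-6.6,"dz":-8.1,"rx":8.6,"ry":-2.8,"rz":0.0}
    - {"dx":-2.8,"dy":-8.5,"dz":-11.0,"rx":11.4,"ry":-3.7,"rz":0.0}
    - {"dx":-3.3,"dy":-10.3,"dz":-14.1,"rx":14.3,"ry":-4.6,"rz":0.0}

```text
clock: 4.65
tcp_pos: [0.5709, 0.0923, 0.1617]
orientation: [-1.862, -1.353, -1.076]
contact_force: [-12.7, -9.3, 10.6]
grip_width: 0.0287
gripper_force: 86.3
```

```bash
python3 log.py; python3 -c "
from h import *
print(np.round(r.get_obs()['joints'],2))"
```

```text
t 4.65 phi 60.2 pos 58.7 rad 70.7 Ftorque -0.173 mom -0.724 sum -0.897 F [-12.7  -9.3  10.6] grip 86
[ 1.09  1.   -1.22  2.03 -0.3   0.47  0.15]
```

Call:
send_rows:
  deltas:
    - {"dx":0.6,"dy":1.8,"dz":3.0,"rx":-2.9,"ry":0.9,"rz":0}
    - {"dx":1.2,"dy":3.7,"dz":6.0,"rx":-5.7,"ry":1.9,"rz":0}
    - {"dx":1.9,"dy":5.7,"dz":8.8,"rx":-8.6,"ry":2.8,"rz":0}
    - {"dx":2.6,"dy":7.9,"dz":11.5,"rx":-11.4,"ry":3.7,"rz":0}
    - {"dx":3.3,"dy":10.3,"dz":14.1,"rx":-14.3,"ry":4.6,"rz":0}

```text
clock: 5.07
tcp_pos: [0.5735, 0.1005, 0.1712]
orientation: [-2.071, -1.492, -0.844]
contact_force: [7.1, 7.6, -25.3]
grip_width: 0.0285
gripper_force: 84.9
```

```bash
python3 log.py
```

```text
t 5.07 phi 44.6 pos 48.3 rad 69.5 Ftorque 0.875 mom -2.963 sum -2.088 F [  7.1   7.6 -25.3] grip 85
```

Call:
send_rows:
  deltas:
    - {"dx":0.8,"dy":2.5,"dz":2.5,"rx":-2.9,"ry":0.9,"rz":0}
    - {"dx":1.6,"dy":5.0,"dz":4.8,"rx":-5.7,"ry":1.9,"rz":0}
    - {"dx":2.5,"dy":7.7,"dz":6.9,"rx":-8.6,"ry":2.8,"rz":0}
    - {"dx":3.4,"dy":10.5,"dz":8.9,"rx":-11.4,"ry":3.7,"rz":0}
    - {"dx":4.4,"dy":13.4,"dz":10.8,"rx":-14.3,"ry":4.6,"rz":0}

```text
clock: 5.48
tcp_pos: [0.5779, 0.114, 0.1834]
orientation: [-2.25, -1.625, -0.592]
contact_force: [7.9, 4.3, -30.3]
grip_width: 0.0282
gripper_force: 83.7
```

```bash
python3 log.py
```

```text
t 5.48 phi 29.6 pos 32.8 rad 69.5 Ftorque 0.758 mom -2.900 sum -2.141 F [  7.9   4.3 -30.3] grip 84
```

Call:
send_rows:
  deltas:
    - {"dx":1.0,"dy":3.0,"dz":1.7,"rx":-2.9,"ry":0.9,"rz":0}
    - {"dx":2.0,"dy":6.0,"dz":3.2,"rx":-5.7,"ry":1.9,"rz":0}
    - {"dx":3.0,"dy":9.2,"dz":4.6,"rx":-8.6,"ry":2.8,"rz":0}
    - {"dx":4.0,"dy":12.4,"dz":5.8,"rx":-11.4,"ry":3.7,"rz":0}
    - {"dx":5.1,"dy":15.6,"dz":6.8,"rx":-14.3,"ry":4.6,"rz":0}

```text
clock: 5.9
tcp_pos: [0.5829, 0.1294, 0.1908]
orientation: [-2.412, -1.742, -0.306]
contact_force: [0.2, -4.3, -15.6]
grip_width: 0.0283
gripper_force: 85.7
```

```bash
python3 log.py
```

```text
t 5.90 phi 14.6 pos 18.0 rad 69.2 Ftorque 0.597 mom -1.970 sum -1.373 F [  0.2  -4.3 -15.6] grip 86
```

Call:
send_rows:
  deltas:
    - {"dx":1.1,"dy":3.3,"dz":0.8,"rx":-2.9,"ry":0.9,"rz":0}
    - {"dx":2.2,"dy":6.6,"dz":1.5,"rx":-5.7,"ry":1.9,"rz":0}
    - {"dx":3.2,"dy":10.0,"dz":1.9,"rx":-8.6,"ry":2.8,"rz":0}
    - {"dx":4.3,"dy":13.4,"dz":2.2,"rx":-11.4,"ry":3.7,"rz":0}
    - {"dx":5.4,"dy":16.7,"dz":2.3,"rx":-14.3,"ry":4.6,"rz":0}

```text
clock: 6.32
tcp_pos: [0.5884, 0.1463, 0.1939]
orientation: [2.544, 1.836, -0.012]
contact_force: [-2.1, -5.2, -8.8]
grip_width: 0.0285
gripper_force: 86.4
```

```bash
python3 log.py
```

```text
t 6.32 phi -0.5 pos 3.1 rad 69.0 Ftorque 0.418 mom -1.446 sum -1.028 F [-2.1 -5.2 -8.8] grip 86
```

Call:
send_rows:
  deltas:
    - {"dx":1.1,"dy":3.4,"dz":-0.1,"rx":-2.9,"ry":0.9,"rz":0}
    - {"dx":2.2,"dy":6.8,"dz":-0.4,"rx":-5.7,"ry":1.9,"rz":0}
    - {"dx":3.3,"dy":10.1,"dz":-0.8,"rx":-8.6,"ry":2.8,"rz":0}
    - {"dx":4.4,"dy":13.4,"dz":-1.5,"rx":-11.4,"ry":3.7,"rz":0}
    - {"dx":5.4,"dy":16.7,"dz":-2.3,"rx":-14.3,"ry":4.6,"rz":0}

```text
clock: 6.73
tcp_pos: [0.594, 0.1633, 0.1923]
orientation: [2.405, 1.735, -0.326]
contact_force: [-2.2, -6.9, -6.3]
grip_width: 0.0285
gripper_force: 86.6
```

```bash
python3 log.py
```

```text
t 6.73 phi -15.5 pos -11.9 rad 68.8 Ftorque 0.401 mom -1.055 sum -0.655 F [-2.2 -6.9 -6.3] grip 87
```

Call:
send_rows:
  deltas:
    - {"dx":1.1,"dy":3.2,"dz":-1.0,"rx":-2.9,"ry":0.9,"rz":0}
    - {"dx":2.1,"dy":6.4,"dz":-2.2,"rx":-5.7,"ry":1.9,"rz":0}
    - {"dx":3.1,"dy":9.6,"dz":-3.6,"rx":-8.6,"ry":2.8,"rz":0}
    - {"dx":4.1,"dy":12.6,"dz":-5.1,"rx":-11.4,"ry":3.7,"rz":0}
    - {"dx":5.1,"dy":15.6,"dz":-6.8,"rx":-14.3,"ry":4.6,"rz":0}

```text
clock: 7.15
tcp_pos: [0.5992, 0.1793, 0.1861]
orientation: [2.242, 1.617, -0.608]
contact_force: [-4.0, -7.3, -3.8]
grip_width: 0.0287
gripper_force: 86.6
```

```bash
python3 log.py
```

```text
t 7.15 phi -30.5 pos -26.9 rad 68.5 Ftorque 0.385 mom -0.828 sum -0.443 F [-4.  -7.3 -3.8] grip 87
```

Call:
send_rows:
  deltas:
    - {"dx":0.9,"dy":2.9,"dz":-1.9,"rx":-2.9,"ry":0.9,"rz":0}
    - {"dx":1.8,"dy":5.7,"dz":-3.9,"rx":-5.7,"ry":1.9,"rz":0}
    - {"dx":2.7,"dy":8.4,"dz":-6.0,"rx":-8.6,"ry":2.8,"rz":0}
    - {"dx":3.6,"dy":10.9,"dz":-8.4,"rx":-11.4,"ry":3.7,"rz":0}
    - {"dx":4.4,"dy":13.4,"dz":-10.8,"rx":-14.3,"ry":4.6,"rz":0}

```text
clock: 7.57
tcp_pos: [0.6038, 0.1933, 0.1758]
orientation: [2.061, 1.486, -0.859]
contact_force: [-3.9, -8.5, -3.1]
grip_width: 0.0285
gripper_force: 86.6
```

```bash
python3 log.py; python3 -c "
from h import *
o=r.get_obs();print(np.round(o['joints'],2),o['contact_force'],o['moment'])"; cat log.txt | tail -3
```

```text
t 7.57 phi -45.4 pos -42.0 rad 68.4 Ftorque 0.327 mom -0.567 sum -0.240 F [-3.9 -8.5 -3.1] grip 87
[-0.44  0.83 -0.31  1.33  0.59  1.75 -1.19] [-3.85888443 -8.47314248 -3.1249663 ] [-0.35148917  0.75177815 -0.67025182]
[6.7333, -15.47895350679449, 0.40053273056567945, -1.0552262707535378]
[7.15, -30.463640648240013, 0.38478320774343233, -0.8280817174806265]
[7.5667, -45.43858528538272, 0.32691833684918403, -0.5665656477703567]
```

```bash
cat >> log.py <<'E'
open("full.txt","a").write(json.dumps([o['clock'],phi,m,*o['tcp_pos'],*M[:,2],*F])+"\n")
E
python3 - <<'E'
import json
from scipy.spatial.transform import Rotation as R
raw="""3.4 .5845 .1339 .1934 -2.403 -1.744 -.322 .7 4.4 -9.4
3.82 .5792 .1177 .187 -2.241 -1.627 -.604 .3 4.4 -9.2
4.23 .5746 .1035 .1762 -2.06 -1.496 -.855 -4 2.3 -.7
4.65 .5709 .0923 .1617 -1.862 -1.353 -1.076 -12.7 -9.3 10.6
5.07 .5735 .1005 .1712 -2.071 -1.492 -.844 7.1 7.6 -25.3
5.48 .5779 .114 .1834 -2.25 -1.625 -.592 7.9 4.3 -30.3
5.9 .5829 .1294 .1908 -2.412 -1.742 -.306 .2 -4.3 -15.6
6.32 .5884 .1463 .1939 2.544 1.836 -.012 -2.1 -5.2 -8.8
6.73 .594 .1633 .1923 2.405 1.735 -.326 -2.2 -6.9 -6.3
7.15 .5992 .1793 .1861 2.242 1.617 -.608 -4 -7.3 -3.8
7.57 .6038 .1933 .1758 2.061 1.486 -.859 -3.9 -8.5 -3.1"""
L={round(l[0],2):l for l in map(json.loads,open("log.txt"))}
with open("full.txt","w") as f:
    for s in raw.split("\n"):
        v=list(map(float,s.split())); l=L[v[0]]
        f.write(json.dumps([l[0],l[1],l[3],*v[1:4],*R.from_rotvec(v[4:7]).as_matrix()[:,2],*v[7:]])+"\n")
E
python3 arc.py -60 -45 15; python3 arc.py -45 -15 15; wc -l full.txt
```

```text
-60->-45: [{"dx": -0.6, "dy": -1.8, "dz": 3.0, "rx": 2.9, "ry": -0.9, "rz": 0.0}, {"dx": -1.2, "dy": -3.7, "dz": 6.0, "rx": 5.7, "ry": -1.9, "rz": 0.0}, {"dx": -1.9, "dy": -5.7, "dz": 8.8, "rx": 8.6, "ry": -2.8, "rz": 0.0}, {"dx": -2.6, "dy": -7.9, "dz": 11.5, "rx": 11.4, "ry": -3.7, "rz": 0.0}, {"dx": -3.3, "dy": -10.3, "dz": 14.1, "rx": 14.3, "ry": -4.6, "rz": 0.0}]
-45->-30: [{"dx": -0.8, "dy": -2.5, "dz": 2.5, "rx": 2.9, "ry": -0.9, "rz": 0.0}, {"dx": -1.6, "dy": -5.0, "dz": 4.8, "rx": 5.7, "ry": -1.9, "rz": 0.0}, {"dx": -2.5, "dy": -7.7, "dz": 6.9, "rx": 8.6, "ry": -2.8, "rz": 0.0}, {"dx": -3.4, "dy": -10.5, "dz": 8.9, "rx": 11.4, "ry": -3.7, "rz": 0.0}, {"dx": -4.4, "dy": -13.4, "dz": 10.8, "rx": 14.3, "ry": -4.6, "rz": 0.0}]
-30->-15: [{"dx": -1.0, "dy": -3.0, "dz": 1.7, "rx": 2.9, "ry": -0.9, "rz": 0.0}, {"dx": -2.0, "dy": -6.0, "dz": 3.2, "rx": 5.7, "ry": -1.9, "rz": 0.0}, {"dx": -3.0, "dy": -9.2, "dz": 4.6, "rx": 8.6, "ry": -2.8, "rz": 0.0}, {"dx": -4.0, "dy": -12.4, "dz": 5.8, "rx": 11.4, "ry": -3.7, "rz": 0.0}, {"dx": -5.1, "dy": -15.6, "dz": 6.8, "rx": 14.3, "ry": -4.6, "rz": 0.0}]
11 full.txt
```

Call:
send_rows:
  deltas:
    - {"dx":0.8,"dy":2.3,"dz":-2.6,"rx":-2.9,"ry":0.9,"rz":0}
    - {"dx":1.5,"dy":4.5,"dz":-5.3,"rx":-5.7,"ry":1.9,"rz":0}
    - {"dx":2.1,"dy":6.6,"dz":-8.1,"rx":-8.6,"ry":2.8,"rz":0}
    - {"dx":2.8,"dy":8.5,"dz":-11.0,"rx":-11.4,"ry":3.7,"rz":0}
    - {"dx":3.3,"dy":10.3,"dz":-14.1,"rx":-14.3,"ry":4.6,"rz":0}

```text
clock: 7.98
tcp_pos: [0.6074, 0.2042, 0.1621]
orientation: [1.865, 1.345, -1.08]
contact_force: [-5.6, -12.1, -1.8]
grip_width: 0.0285
gripper_force: 86.1
```

```bash
python3 log.py
```

```text
t 7.98 phi -60.3 pos -57.1 rad 68.2 Ftorque 0.387 mom -0.490 sum -0.103 F [ -5.6 -12.1  -1.8] grip 86
```

Call:
send_rows:
  deltas:
    - {"dx":-0.6,"dy":-1.8,"dz":3.0,"rx":2.9,"ry":-0.9,"rz":0}
    - {"dx":-1.2,"dy":-3.7,"dz":6.0,"rx":5.7,"ry":-1.9,"rz":0}
    - {"dx":-1.9,"dy":-5.7,"dz":8.8,"rx":8.6,"ry":-2.8,"rz":0}
    - {"dx":-2.6,"dy":-7.9,"dz":11.5,"rx":11.4,"ry":-3.7,"rz":0}
    - {"dx":-3.3,"dy":-10.3,"dz":14.1,"rx":14.3,"ry":-4.6,"rz":0}

```text
clock: 8.4
tcp_pos: [0.6047, 0.1958, 0.1726]
orientation: [2.065, 1.497, -0.847]
contact_force: [1.0, -3.8, -16.0]
grip_width: 0.0286
gripper_force: 87.1
```

```bash
python3 log.py
```

```text
t 8.40 phi -44.7 pos -45.5 rad 67.9 Ftorque -0.618 mom 2.400 sum 1.782 F [  1.   -3.8 -16. ] grip 87
```

Call:
send_rows:
  deltas:
    - {"dx":-0.8,"dy":-2.5,"dz":2.5,"rx":2.9,"ry":-0.9,"rz":0}
    - {"dx":-1.6,"dy":-5.0,"dz":4.8,"rx":5.7,"ry":-1.9,"rz":0}
    - {"dx":-2.5,"dy":-7.7,"dz":6.9,"rx":8.6,"ry":-2.8,"rz":0}
    - {"dx":-3.4,"dy":-10.5,"dz":8.9,"rx":11.4,"ry":-3.7,"rz":0}
    - {"dx":-4.4,"dy":-13.4,"dz":10.8,"rx":14.3,"ry":-4.6,"rz":0}

```text
clock: 8.82
tcp_pos: [0.6004, 0.1826, 0.1838]
orientation: [2.246, 1.628, -0.593]
contact_force: [3.2, -1.1, -19.0]
grip_width: 0.0283
gripper_force: 86.8
```

```bash
python3 log.py
```

```text
t 8.82 phi -29.7 pos -30.4 rad 68.1 Ftorque -0.649 mom 2.135 sum 1.485 F [  3.2  -1.1 -19. ] grip 87
```

Call:
send_rows:
  deltas:
    - {"dx":-1.0,"dy":-3.0,"dz":1.7,"rx":2.9,"ry":-0.9,"rz":0}
    - {"dx":-2.0,"dy":-6.0,"dz":3.2,"rx":5.7,"ry":-1.9,"rz":0}
    - {"dx":-3.0,"dy":-9.2,"dz":4.6,"rx":8.6,"ry":-2.8,"rz":0}
    - {"dx":-4.0,"dy":-12.4,"dz":5.8,"rx":11.4,"ry":-3.7,"rz":0}
    - {"dx":-5.1,"dy":-15.6,"dz":6.8,"rx":14.3,"ry":-4.6,"rz":0}

```text
clock: 9.23
tcp_pos: [0.5953, 0.1671, 0.1909]
orientation: [2.407, 1.745, -0.309]
contact_force: [3.7, 1.9, -20.2]
grip_width: 0.0285
gripper_force: 86.6
```

```bash
python3 log.py
```

```text
t 9.23 phi -14.7 pos -15.5 rad 68.4 Ftorque -0.566 mom 1.569 sum 1.004 F [  3.7   1.9 -20.2] grip 87
```

Call:
send_rows:
  deltas:
    - {"dx":-1.1,"dy":-3.3,"dz":0.8,"rx":2.9,"ry":-0.9,"rz":0}
    - {"dx":-2.2,"dy":-6.6,"dz":1.5,"rx":5.7,"ry":-1.9,"rz":0}
    - {"dx":-3.2,"dy":-10.0,"dz":1.9,"rx":8.6,"ry":-2.8,"rz":0}
    - {"dx":-4.3,"dy":-13.4,"dz":2.2,"rx":11.4,"ry":-3.7,"rz":0}
    - {"dx":-5.4,"dy":-16.7,"dz":2.3,"rx":14.3,"ry":-4.6,"rz":0}

```text
clock: 9.65
tcp_pos: [0.5899, 0.1505, 0.1935]
orientation: [-2.543, -1.843, -0.007]
contact_force: [5.7, 3.9, -21.7]
grip_width: 0.0284
gripper_force: 86.3
```

```bash
python3 log.py
cat > fit.py <<'E'
from h import *
import json
A=np.array([json.loads(l) for l in open("full.txt")]); A=A[A[:,0]>3]
n=np.array([.951,-.309,0]);t=np.array([.309,.951,0]);c=np.array([.589,.150,.125])
ph=np.radians(A[:,1]); zt=-A[:,6:9]; F=A[:,9:12]; d=A[:,3:6]-c
w=np.cross(d,F)@n; g=np.cross(zt,F)@n; m=A[:,2]; dr=np.sign(np.gradient(A[:,1]));
dr=np.array([np.sign(A[i,1]-(A[i-1,1] if i else 0)) for i in range(len(A))])
def fit(bias,Lfix=None,k=slice(None)):
    # m+w+L g = -D dr + S sin + C cos + b
    cols=[-dr,np.sin(ph),np.cos(ph)]+([np.ones_like(ph)] if bias else []); y=m+w
    if Lfix is None: cols.append(-g)
    else: y=y+Lfix*g
    X=np.array(cols).T[k]; x,*_=np.linalg.lstsq(X,y[k],rcond=None); res=y[k]-X@x
    print("bias",bias,"L",Lfix,"D,S,C..",np.round(x,3),"W",round(np.hypot(x[1],x[2]),3),"rms",res.std().round(3))
    return x,res
if __name__=="__main__":
    for b in(0,1):
        for L in (None,.12,.15,.18,.2): x,res=fit(b,L)
    for i in range(len(A)): print(np.round([A[i,0],A[i,1],dr[i],w[i],m[i],*(m[i]+w[i]+L*g[i] for L in(.12,.16,.2))],2))
E
python3 fit.py
```

```text
t 9.65 phi 0.3 pos -0.6 rad 68.5 Ftorque -0.394 mom 0.808 sum 0.413 F [  5.7   3.9 -21.7] grip 86
bias 0 L None D,S,C.. [ 0.338 -0.811 -0.296  0.178] W 0.864 rms 0.148
bias 0 L 0.12 D,S,C.. [-0.017 -1.106 -0.369] W 1.165 rms 0.173
bias 0 L 0.15 D,S,C.. [ 0.167 -0.953 -0.331] W 1.009 rms 0.154
bias 0 L 0.18 D,S,C.. [ 0.352 -0.8   -0.293] W 0.852 rms 0.148
bias 0 L 0.2 D,S,C.. [ 0.474 -0.698 -0.268] W 0.748 rms 0.152
bias 1 L None D,S,C.. [ 0.278 -0.861 -0.001 -0.263  0.168] W 0.861 rms 0.14
bias 1 L 0.12 D,S,C.. [-0.017 -1.106  0.077 -0.381] W 1.109 rms 0.157
bias 1 L 0.15 D,S,C.. [ 0.167 -0.953  0.029 -0.307] W 0.954 rms 0.142
bias 1 L 0.18 D,S,C.. [ 0.352 -0.8   -0.02  -0.233] W 0.801 rms 0.141
bias 1 L 0.2 D,S,C.. [ 0.474 -0.698 -0.053 -0.184] W 0.7 rms 0.148
[ 3.4  15.21  1.   -0.14 -0.38 -0.73 -0.8  -0.88]
[ 3.82 30.15  1.    0.05 -1.13 -0.98 -0.94 -0.9 ]
[ 4.230e+00  4.513e+01  1.000e+00 -1.000e-02 -1.290e+00 -1.320e+00
 -1.330e+00 -1.340e+00]
[ 4.65 60.15  1.   -0.17 -0.72 -1.24 -1.35 -1.46]
[ 5.07 44.63 -1.    0.88 -2.96 -0.76 -0.32  0.13]
[ 5.48 29.61 -1.    0.76 -2.9  -1.02 -0.65 -0.28]
[ 5.9  14.55 -1.    0.6  -1.97 -0.43 -0.12  0.19]
[ 6.32 -0.48 -1.    0.42 -1.45 -0.37 -0.15  0.08]
[  6.73 -15.48  -1.     0.4   -1.06  -0.02   0.19   0.4 ]
[  7.15 -30.46  -1.     0.38  -0.83   0.17   0.37   0.58]
[  7.57 -45.44  -1.     0.33  -0.57   0.28   0.45   0.63]
[  7.98 -60.33  -1.     0.39  -0.49   0.49   0.69   0.89]
[  8.4  -44.74   1.    -0.62   2.4    0.71   0.36  -0.  ]
[ 8.820e+00 -2.972e+01  1.000e+00 -6.500e-01  2.130e+00  3.700e-01
 -1.000e-02 -3.800e-01]
[  9.23 -14.73   1.    -0.57   1.57   0.04  -0.28  -0.6 ]
[ 9.65  0.25  1.   -0.39  0.81 -0.24 -0.46 -0.67]
```

Call:
send_rows:
  deltas:
    - {"dx":0,"dy":0,"dz":0,"rx":0,"ry":0,"rz":0}
    - {"dx":0,"dy":0,"dz":0,"rx":0,"ry":0,"rz":0}
    - {"dx":0,"dy":0,"dz":0,"rx":0,"ry":0,"rz":0}
    - {"dx":0,"dy":0,"dz":0,"rx":0,"ry":0,"rz":0}
  jaw: 58

```text
clock: 9.98
tcp_pos: [0.5902, 0.1513, 0.1958]
orientation: [2.542, 1.844, 0.003]
contact_force: [-0.2, -0.9, 1.5]
grip_width: 0.0581
gripper_force: 0.0
```

Call:
send_rows:
  deltas:
    - {"dx":0,"dy":0,"dz":30,"rx":0,"ry":0,"rz":0}
    - {"dx":0,"dy":0,"dz":60,"rx":0,"ry":0,"rz":0}
    - {"dx":0,"dy":0,"dz":80,"rx":0,"ry":0,"rz":0}
    - {"dx":0,"dy":0,"dz":80,"rx":0,"ry":0,"rz":0}
    - {"dx":0,"dy":0,"dz":80,"rx":0,"ry":0,"rz":0}

```text
clock: 10.4
tcp_pos: [0.5903, 0.1513, 0.2764]
orientation: [2.542, 1.843, 0.006]
contact_force: [-0.4, 0.2, -0.7]
grip_width: 0.0579
gripper_force: 0.0
```

```bash
cat > obs.py <<'E'
from h import *
o=r.get_obs(); print({k:np.round(o[k],3).tolist() for k in("clock","joints","tcp_pos","contact_force","moment","grip_width")}, "mom.n",o["moment"]@[.951,-.309,0])
E
python3 obs.py
```

```text
{'clock': 10.4, 'joints': [-0.061, 0.366, -0.381, 1.662, 0.148, 1.138, -0.797], 'tcp_pos': [0.59, 0.151, 0.276], 'contact_force': [-0.394, 0.224, -0.669], 'moment': [-0.004, -0.021, -0.05], 'grip_width': 0.058} mom.n 0.0029389822866195256
```

Call:
send_rows:
  deltas:
    - {"dx":0,"dy":0,"dz":0,"rx":-6.7,"ry":2.2,"rz":0}
    - {"dx":0,"dy":0,"dz":0,"rx":-13.3,"ry":4.3,"rz":0}
    - {"dx":0,"dy":0,"dz":0,"rx":-20,"ry":6.5,"rz":0}
    - {"dx":0,"dy":0,"dz":0,"rx":-26.6,"ry":8.7,"rz":0}
    - {"dx":0,"dy":0,"dz":0,"rx":-33.3,"ry":10.8,"rz":0}

```text
clock: 10.82
tcp_pos: [0.5894, 0.1509, 0.2744]
orientation: [2.18, 1.58, -0.692]
contact_force: [1.3, -0.2, -1.0]
grip_width: 0.0577
gripper_force: 0.0
```

Call:
send_rows:
  deltas:
    - {"dx":0,"dy":0,"dz":0,"rx":-4.7,"ry":1.5,"rz":0}
    - {"dx":0,"dy":0,"dz":0,"rx":-9.5,"ry":3.1,"rz":0}
    - {"dx":0,"dy":0,"dz":0,"rx":-9.5,"ry":3.1,"rz":0}
    - {"dx":0,"dy":0,"dz":0,"rx":-9.5,"ry":3.1,"rz":0}

```text
clock: 11.15
tcp_pos: [0.5888, 0.1512, 0.2721]
orientation: [2.061, 1.498, -0.855]
contact_force: [-0.4, 0.2, 0.4]
grip_width: 0.0578
gripper_force: 0.0
```

```bash
python3 obs.py
```

```text
{'clock': 11.15, 'joints': [-0.445, 0.669, -0.232, 1.386, 0.554, 1.792, -1.066], 'tcp_pos': [0.589, 0.151, 0.272], 'contact_force': [-0.352, 0.173, 0.442], 'moment': [0.651, -0.268, 0.043], 'grip_width': 0.058} mom.n 0.701677198599316
```

Call:
send_rows:
  deltas:
    - {"dx":0,"dy":0,"dz":0,"rx":6.7,"ry":-2.2,"rz":0}
    - {"dx":0,"dy":0,"dz":0,"rx":13.3,"ry":-4.3,"rz":0}
    - {"dx":0,"dy":0,"dz":0,"rx":20,"ry":-6.5,"rz":0}
    - {"dx":0,"dy":0,"dz":0,"rx":26.6,"ry":-8.7,"rz":0}
    - {"dx":0,"dy":0,"dz":0,"rx":33.3,"ry":-10.8,"rz":0}

```text
clock: 11.57
tcp_pos: [0.5903, 0.1494, 0.2768]
orientation: [2.459, 1.776, -0.198]
contact_force: [0.7, -1.1, -0.2]
grip_width: 0.058
gripper_force: 0.0
```

Call:
send_rows:
  deltas:
    - {"dx":-3,"dy":-9,"dz":0,"rx":6.7,"ry":-2.2,"rz":0}
    - {"dx":-6,"dy":-18,"dz":0,"rx":13.3,"ry":-4.3,"rz":0}
    - {"dx":-9,"dy":-27,"dz":0,"rx":20,"ry":-6.5,"rz":0}
    - {"dx":-12,"dy":-37,"dz":0,"rx":26.6,"ry":-8.7,"rz":0}
    - {"dx":-15,"dy":-46,"dz":0,"rx":33.3,"ry":-10.8,"rz":0}

```text
clock: 11.98
tcp_pos: [0.5754, 0.1013, 0.277]
orientation: [-2.305, -1.663, -0.524]
contact_force: [0.2, 0.7, -0.9]
grip_width: 0.0582
gripper_force: 0.0
```

Call:
send_rows:
  deltas:
    - {"dx":-5,"dy":-16,"dz":-16,"rx":6.3,"ry":-2.1,"rz":0}
    - {"dx":-10,"dy":-32,"dz":-33,"rx":12.7,"ry":-4.1,"rz":0}
    - {"dx":-15,"dy":-48,"dz":-50,"rx":19,"ry":-6.2,"rz":0}
    - {"dx":-15,"dy":-48,"dz":-50,"rx":19,"ry":-6.2,"rz":0}
    - {"dx":-15,"dy":-48,"dz":-50,"rx":19,"ry":-6.2,"rz":0}

```text
clock: 12.4
tcp_pos: [0.5581, 0.0494, 0.2216]
orientation: [-2.075, -1.482, -0.853]
contact_force: [-0.3, -0.8, -0.2]
grip_width: 0.0577
gripper_force: 0.0
```

```bash
python3 obs.py; python3 log.py; sed -i '$d' full.txt
```

```text
{'clock': 12.4, 'joints': [0.73, 0.437, -0.652, 2.005, -0.764, 0.782, 0.371], 'tcp_pos': [0.558, 0.049, 0.222], 'contact_force': [-0.319, -0.838, -0.18], 'moment': [-0.687, 0.2, 0.046], 'grip_width': 0.058} mom.n -0.7156968644667222
t 12.40 phi 44.9 pos 47.4 rad 142.8 Ftorque 0.105 mom -0.716 sum -0.610 F [-0.3 -0.8 -0.2] grip 0
```

Call:
send_rows:
  deltas:
    - {"dx":5,"dy":20,"dz":-10,"rx":0,"ry":0,"rz":0}
    - {"dx":9,"dy":33,"dz":-25,"rx":0,"ry":0,"rz":0}
    - {"dx":13,"dy":46,"dz":-38,"rx":0,"ry":0,"rz":0}
    - {"dx":16,"dy":55,"dz":-48,"rx":0,"ry":0,"rz":0}
    - {"dx":16,"dy":55,"dz":-48,"rx":0,"ry":0,"rz":0}

```text
clock: 12.82
tcp_pos: [0.5751, 0.1139, 0.1769]
orientation: [-2.061, -1.499, -0.852]
contact_force: [-0.2, 0.2, -0.7]
grip_width: 0.058
gripper_force: 0.0
```

Call:
send_rows:
  deltas:
    - {"dx":0,"dy":0,"dz":0,"rx":0,"ry":0,"rz":0}
    - {"dx":0,"dy":0,"dz":0,"rx":0,"ry":0,"rz":0}
    - {"dx":0,"dy":0,"dz":0,"rx":0,"ry":0,"rz":0}
    - {"dx":0,"dy":0,"dz":0,"rx":0,"ry":0,"rz":0}
  jaw: 20

```text
clock: 13.15
tcp_pos: [0.5766, 0.1099, 0.1779]
orientation: [-2.065, -1.496, -0.856]
contact_force: [-2.5, -2.6, 6.7]
grip_width: 0.0287
gripper_force: 79.8
```

```bash
python3 log.py; sed -i '$d' full.txt
```

```text
t 13.15 phi 45.0 pos 38.4 rad 67.5 Ftorque -0.112 mom -0.160 sum -0.272 F [-2.5 -2.6  6.7] grip 80
```

```bash
python3 arc.py 38.4 -66.6 15 67.5
```

```text
38.4->23.4: [{"dx": 0.9, "dy": 2.7, "dz": 2.1, "rx": -2.9, "ry": 0.9, "rz": -0.0}, {"dx": 1.8, "dy": 5.5, "dz": 4.1, "rx": -5.7, "ry": 1.9, "rz": -0.0}, {"dx": 2.7, "dy": 8.4, "dz": 5.9, "rx": -8.6, "ry": 2.8, "rz": -0.0}, {"dx": 3.7, "dy": 11.3, "dz": 7.6, "rx": -11.4, "ry": 3.7, "rz": -0.0}, {"dx": 4.7, "dy": 14.4, "dz": 9.0, "rx": -14.3, "ry": 4.6, "rz": -0.0}]
23.4->8.4: [{"dx": 1.0, "dy": 3.1, "dz": 1.3, "rx": -2.9, "ry": 0.9, "rz": -0.0}, {"dx": 2.0, "dy": 6.3, "dz": 2.5, "rx": -5.7, "ry": 1.9, "rz": -0.0}, {"dx": 3.1, "dy": 9.5, "dz": 3.4, "rx": -8.6, "ry": 2.8, "rz": -0.0}, {"dx": 4.2, "dy": 12.8, "dz": 4.2, "rx": -11.4, "ry": 3.7, "rz": -0.0}, {"dx": 5.2, "dy": 16.1, "dz": 4.8, "rx": -14.3, "ry": 4.6, "rz": -0.0}]
8.4->-6.6: [{"dx": 1.1, "dy": 3.3, "dz": 0.4, "rx": -2.9, "ry": 0.9, "rz": -0.0}, {"dx": 2.2, "dy": 6.7, "dz": 0.7, "rx": -5.7, "ry": 1.9, "rz": -0.0}, {"dx": 3.3, "dy": 10.0, "dz": 0.7, "rx": -8.6, "ry": 2.8, "rz": -0.0}, {"dx": 4.4, "dy": 13.4, "dz": 0.6, "rx": -11.4, "ry": 3.7, "rz": -0.0}, {"dx": 5.4, "dy": 16.8, "dz": 0.3, "rx": -14.3, "ry": 4.6, "rz": -0.0}]

[... 794 characters left out ...]
2, "rx": -2.9, "ry": 0.9, "rz": -0.0}, {"dx": 1.7, "dy": 5.2, "dz": -4.5, "rx": -5.7, "ry": 1.9, "rz": -0.0}, {"dx": 2.5, "dy": 7.6, "dz": -7.0, "rx": -8.6, "ry": 2.8, "rz": -0.0}, {"dx": 3.2, "dy": 9.9, "dz": -9.6, "rx": -11.4, "ry": 3.7, "rz": -0.0}, {"dx": 3.9, "dy": 12.0, "dz": -12.3, "rx": -14.3, "ry": 4.6, "rz": -0.0}]
-51.6->-66.6: [{"dx": 0.7, "dy": 2.0, "dz": -2.8, "rx": -2.9, "ry": 0.9, "rz": -0.0}, {"dx": 1.3, "dy": 3.9, "dz": -5.8, "rx": -5.7, "ry": 1.9, "rz": -0.0}, {"dx": 1.8, "dy": 5.6, "dz": -8.8, "rx": -8.6, "ry": 2.8, "rz": -0.0}, {"dx": 2.3, "dy": 7.2, "dz": -11.9, "rx": -11.4, "ry": 3.7, "rz": -0.0}, {"dx": 2.8, "dy": 8.6, "dz": -15.1, "rx": -14.3, "ry": 4.6, "rz": -0.0}]
```

Call:
send_rows:
  deltas:
    - {"dx":0.9,"dy":2.7,"dz":2.1,"rx":-2.9,"ry":0.9,"rz":0}
    - {"dx":1.8,"dy":5.5,"dz":4.1,"rx":-5.7,"ry":1.9,"rz":0}
    - {"dx":2.7,"dy":8.4,"dz":5.9,"rx":-8.6,"ry":2.8,"rz":0}
    - {"dx":3.7,"dy":11.3,"dz":7.6,"rx":-11.4,"ry":3.7,"rz":0}
    - {"dx":4.7,"dy":14.4,"dz":9.0,"rx":-14.3,"ry":4.6,"rz":0}

```text
clock: 13.57
tcp_pos: [0.5809, 0.123, 0.1861]
orientation: [-2.251, -1.626, -0.6]
contact_force: [2.6, -1.9, -4.9]
grip_width: 0.0291
gripper_force: 80.0
```

```bash
python3 log.py
```

```text
t 13.57 phi 29.8 pos 24.8 rad 67.3 Ftorque 0.196 mom -1.084 sum -0.888 F [ 2.6 -1.9 -4.9] grip 80
```

Call:
send_rows:
  deltas:
    - {"dx":1.0,"dy":3.1,"dz":1.3,"rx":-2.9,"ry":0.9,"rz":0}
    - {"dx":2.0,"dy":6.3,"dz":2.5,"rx":-5.7,"ry":1.9,"rz":0}
    - {"dx":3.1,"dy":9.5,"dz":3.4,"rx":-8.6,"ry":2.8,"rz":0}
    - {"dx":4.2,"dy":12.8,"dz":4.2,"rx":-11.4,"ry":3.7,"rz":0}
    - {"dx":5.2,"dy":16.1,"dz":4.8,"rx":-14.3,"ry":4.6,"rz":0}

```text
clock: 13.98
tcp_pos: [0.5861, 0.139, 0.1911]
orientation: [-2.414, -1.743, -0.315]
contact_force: [1.0, -2.8, -1.1]
grip_width: 0.0287
gripper_force: 80.4
```

```bash
python3 log.py
```

```text
t 13.98 phi 14.7 pos 9.7 rad 67.1 Ftorque 0.168 mom -0.849 sum -0.681 F [ 1.  -2.8 -1.1] grip 80
```

Call:
send_rows:
  deltas:
    - {"dx":1.1,"dy":3.3,"dz":0.4,"rx":-2.9,"ry":0.9,"rz":0}
    - {"dx":2.2,"dy":6.7,"dz":0.7,"rx":-5.7,"ry":1.9,"rz":0}
    - {"dx":3.3,"dy":10.0,"dz":0.7,"rx":-8.6,"ry":2.8,"rz":0}
    - {"dx":4.4,"dy":13.4,"dz":0.6,"rx":-11.4,"ry":3.7,"rz":0}
    - {"dx":5.4,"dy":16.8,"dz":0.3,"rx":-14.3,"ry":4.6,"rz":0}

```text
clock: 14.4
tcp_pos: [0.5916, 0.1557, 0.1916]
orientation: [2.541, 1.836, -0.002]
contact_force: [1.6, -3.0, -0.9]
grip_width: 0.0288
gripper_force: 80.5
```

```bash
python3 log.py
```

```text
t 14.40 phi -0.3 pos -5.3 rad 66.9 Ftorque 0.153 mom -0.673 sum -0.519 F [ 1.6 -3.  -0.9] grip 81
```

Call:
send_rows:
  deltas:
    - {"dx":1.1,"dy":3.3,"dz":-0.5,"rx":-2.9,"ry":0.9,"rz":0}
    - {"dx":2.2,"dy":6.6,"dz":-1.2,"rx":-5.7,"ry":1.9,"rz":0}
    - {"dx":3.2,"dy":9.9,"dz":-2.0,"rx":-8.6,"ry":2.8,"rz":0}
    - {"dx":4.3,"dy":13.1,"dz":-3.1,"rx":-11.4,"ry":3.7,"rz":0}
    - {"dx":5.3,"dy":16.3,"dz":-4.3,"rx":-14.3,"ry":4.6,"rz":0}

```text
clock: 14.82
tcp_pos: [0.5969, 0.172, 0.1875]
orientation: [2.402, 1.735, -0.318]
contact_force: [0.2, -4.0, 0.4]
grip_width: 0.0286
gripper_force: 80.6
```

```bash
python3 log.py
```

```text
t 14.82 phi -15.3 pos -20.5 rad 66.7 Ftorque 0.240 mom -0.505 sum -0.266 F [ 0.2 -4.   0.4] grip 81
```

Call:
send_rows:
  deltas:
    - {"dx":1.0,"dy":3.1,"dz":-1.4,"rx":-2.9,"ry":0.9,"rz":0}
    - {"dx":2.0,"dy":6.1,"dz":-2.9,"rx":-5.7,"ry":1.9,"rz":0}
    - {"dx":2.9,"dy":9.0,"dz":-4.7,"rx":-8.6,"ry":2.8,"rz":0}
    - {"dx":3.9,"dy":11.9,"dz":-6.5,"rx":-11.4,"ry":3.7,"rz":0}
    - {"dx":4.8,"dy":14.6,"dz":-8.6,"rx":-14.3,"ry":4.6,"rz":0}

```text
clock: 15.23
tcp_pos: [0.6017, 0.1866, 0.179]
orientation: [2.239, 1.618, -0.602]
contact_force: [0.8, -3.7, 2.4]
grip_width: 0.0288
gripper_force: 80.6
```

```bash
python3 log.py
```

```text
t 15.23 phi -30.4 pos -35.6 rad 66.5 Ftorque 0.273 mom -0.505 sum -0.231 F [ 0.8 -3.7  2.4] grip 81
```

Call:
send_rows:
  deltas:
    - {"dx":0.9,"dy":2.6,"dz":-2.2,"rx":-2.9,"ry":0.9,"rz":0}
    - {"dx":1.7,"dy":5.2,"dz":-4.5,"rx":-5.7,"ry":1.9,"rz":0}
    - {"dx":2.5,"dy":7.6,"dz":-7.0,"rx":-8.6,"ry":2.8,"rz":0}
    - {"dx":3.2,"dy":9.9,"dz":-9.6,"rx":-11.4,"ry":3.7,"rz":0}
    - {"dx":3.9,"dy":12.0,"dz":-12.3,"rx":-14.3,"ry":4.6,"rz":0}

```text
clock: 15.65
tcp_pos: [0.6056, 0.1986, 0.1669]
orientation: [2.058, 1.486, -0.855]
contact_force: [1.7, -5.9, 1.6]
grip_width: 0.0287
gripper_force: 80.4
```

```bash
python3 log.py
```

```text
t 15.65 phi -45.4 pos -50.8 rad 66.3 Ftorque 0.294 mom -0.342 sum -0.048 F [ 1.7 -5.9  1.6] grip 80
```

Call:
send_rows:
  deltas:
    - {"dx":0.7,"dy":2.0,"dz":-2.8,"rx":-2.9,"ry":0.9,"rz":0}
    - {"dx":1.3,"dy":3.9,"dz":-5.8,"rx":-5.7,"ry":1.9,"rz":0}
    - {"dx":1.8,"dy":5.6,"dz":-8.8,"rx":-8.6,"ry":2.8,"rz":0}
    - {"dx":2.3,"dy":7.2,"dz":-11.9,"rx":-11.4,"ry":3.7,"rz":0}
    - {"dx":2.8,"dy":8.6,"dz":-15.1,"rx":-14.3,"ry":4.6,"rz":0}

```text
clock: 16.07
tcp_pos: [0.6084, 0.2072, 0.152]
orientation: [1.86, 1.344, -1.077]
contact_force: [2.0, -6.3, 2.1]
grip_width: 0.0284
gripper_force: 80.2
```

```bash
python3 log.py
cat > fit2.py <<'E'
from h import *
import json,sys
A=np.array([json.loads(l) for l in open("full.txt")]); A=A[A[:,0]>3]
n=np.array([.951,-.309,0]);c=np.array([.589,.150,.125])
off=np.zeros(len(A))
for tm,o in ((13,-45.),)+tuple(eval(sys.argv[1]) if len(sys.argv)>1 else ()): off[A[:,0]>tm]=o
psi=np.radians(A[:,1]+off); ph=np.radians(A[:,1]); zt=-A[:,6:9]; F=A[:,9:12]; d=A[:,3:6]-c
w=np.cross(d,F)@n; g=np.cross(zt,F)@n
fr=np.cross(np.array([0,0,1.])[None]*0+np.array([.309,.951,0]),F)@n  # effect of 1 m centre error along t
y=A[:,2]+1.0*np.sin(ph)+w
dr=np.array([np.sign(A[i,1]-(A[i-1,1] if i and off[i]==off[i-1] else A[i+1,1]*0+ (0 if i==0 else 50))) for i in range(len(A))])
for L in (.17,.18,.19,.2,.21,.22,None):
  for rob in (0,1):
    cols=[-dr,np.sin(psi),np.cos(psi)]; yy=y+(L*g if L else 0)
    if L is None: cols.append(-g)
    X=np.array(cols).T; k=np.ones(len(X),bool); x=np.linalg.lstsq(X,yy,rcond=None)[0]; res=yy-X@x
    if rob:
        k=abs(res)<2*res.std(); x=np.linalg.lstsq(X[k],yy[k],rcond=None)[0]; res=yy-X@x
    print(L,np.round(x,3),"W",np.hypot(x[1],x[2]).round(3),"th0",np.degrees(np.arctan2(x[2],x[1])).round(1),"rms",res[k].std().round(3))
print(np.c_[A[:,0],np.degrees(psi),dr,y+.2*g,res].round(2))
E
python3 fit2.py
```

```text
t 16.07 phi -60.5 pos -65.9 rad 66.1 Ftorque 0.275 mom -0.413 sum -0.138 F [ 2.  -6.3  2.1] grip 80
0.17 [ 0.288  0.215 -0.274] W 0.348 th0 -51.9 rms 0.159
0.17 [ 0.296  0.172 -0.29 ] W 0.337 th0 -59.4 rms 0.139
0.18 [ 0.349  0.256 -0.266] W 0.369 th0 -46.1 rms 0.154
0.18 [ 0.357  0.215 -0.281] W 0.354 th0 -52.5 rms 0.136
0.19 [ 0.41   0.297 -0.258] W 0.394 th0 -41.0 rms 0.151
0.19 [ 0.417  0.259 -0.272] W 0.376 th0 -46.4 rms 0.136
0.2 [ 0.471  0.338 -0.251] W 0.421 th0 -36.6 rms 0.15
0.2 [ 0.478  0.303 -0.263] W 0.401 th0 -40.9 rms 0.137
0.21 [ 0.533  0.379 -0.243] W 0.45 th0 -32.6 rms 0.152
0.21 [ 0.499  0.319 -0.263] W 0.414 th0 -39.5 rms 0.134
0.22 [ 0.594  0.42  -0.235] W 0.481 th0 -29.2 rms 0.155
0.22 [ 0.559  0.357 -0.256] W 0.44 th0 -35.6 rms 0.136
None [ 0.482  0.345 -0.249  0.202] W 0.426 th0 -35.8 rms 0.151
None [ 0.409  0.254 -0.273  0.189] W 0.373 th0 -47.1 rms 0.136
[[ 3.4000e+00  1.5210e+01  1.0000e+00 -6.1000e-01  1.0000e-02]
 [ 3.8200e+00  3.0150e+01  1.0000e+00 -4.0000e-01  1.1000e-01]
 [ 4.2300e+00  4.5130e+01  1.0000e+00 -6.3000e-01 -2.0000e-01]
 [ 4.6500e+00  6.0
[... 542 characters left out ...]
0e-02]
 [ 8.4000e+00 -4.4740e+01  1.0000e+00 -7.0000e-01  1.8000e-01]
 [ 8.8200e+00 -2.9720e+01  1.0000e+00 -8.8000e-01  0.0000e+00]
 [ 9.2300e+00 -1.4730e+01  1.0000e+00 -8.6000e-01 -3.0000e-02]
 [ 9.6500e+00  2.5000e-01  1.0000e+00 -6.7000e-01  7.0000e-02]
 [ 1.3570e+01 -1.5230e+01 -1.0000e+00  2.6000e-01  1.4000e-01]
 [ 1.3980e+01 -3.0260e+01 -1.0000e+00  8.0000e-02  1.0000e-02]
 [ 1.4400e+01 -4.5300e+01 -1.0000e+00 -5.0000e-02 -1.1000e-01]
 [ 1.4820e+01 -6.0340e+01 -1.0000e+00  2.0000e-01  1.1000e-01]
 [ 1.5230e+01 -7.5380e+01 -1.0000e+00  8.0000e-02 -6.0000e-02]
 [ 1.5650e+01 -9.0430e+01 -1.0000e+00  1.8000e-01 -3.0000e-02]
 [ 1.6070e+01 -1.0547e+02 -1.0000e+00 -1.0000e-01 -3.9000e-01]]
```

Call:
send_rows:
  deltas:
    - {"dx":0,"dy":0,"dz":0,"rx":0,"ry":0,"rz":0}
    - {"dx":0,"dy":0,"dz":0,"rx":0,"ry":0,"rz":0}
    - {"dx":0,"dy":0,"dz":0,"rx":0,"ry":0,"rz":0}
    - {"dx":0,"dy":0,"dz":0,"rx":0,"ry":0,"rz":0}
  jaw: 58

```text
clock: 16.4
tcp_pos: [0.6078, 0.2096, 0.151]
orientation: [1.864, 1.352, -1.071]
contact_force: [0.0, 0.4, 1.1]
grip_width: 0.058
gripper_force: 0.0
```

Call:
send_rows:
  deltas:
    - {"dx":5,"dy":14,"dz":9,"rx":0,"ry":0,"rz":0}
    - {"dx":10,"dy":29,"dz":18,"rx":0,"ry":0,"rz":0}
    - {"dx":14,"dy":43,"dz":27,"rx":0,"ry":0,"rz":0}
    - {"dx":19,"dy":58,"dz":35,"rx":0,"ry":0,"rz":0}

```text
clock: 16.73
tcp_pos: [0.6272, 0.2671, 0.1868]
orientation: [1.867, 1.353, -1.072]
contact_force: [0.0, -0.7, -1.8]
grip_width: 0.058
gripper_force: 0.0
```

Call:
send_rows:
  deltas:
    - {"dx":-1,"dy":-4,"dz":14,"rx":6.7,"ry":-2.2,"rz":0}
    - {"dx":-2,"dy":-8,"dz":28,"rx":13.3,"ry":-4.3,"rz":0}
    - {"dx":-3,"dy":-12,"dz":42,"rx":20,"ry":-6.5,"rz":0}
    - {"dx":-4,"dy":-16,"dz":56,"rx":26.6,"ry":-8.7,"rz":0}
    - {"dx":-5,"dy":-20,"dz":70,"rx":33.3,"ry":-10.8,"rz":0}

```text
clock: 17.15
tcp_pos: [0.6219, 0.2483, 0.2575]
orientation: [2.301, 1.667, -0.496]
contact_force: [0.1, -0.4, -0.0]
grip_width: 0.0577
gripper_force: 0.0
```

Call:
send_rows:
  deltas:
    - {"dx":-8,"dy":-23,"dz":2,"rx":6.7,"ry":-2.2,"rz":0}
    - {"dx":-15,"dy":-46,"dz":4,"rx":13.3,"ry":-4.3,"rz":0}
    - {"dx":-23,"dy":-69,"dz":6,"rx":20,"ry":-6.5,"rz":0}
    - {"dx":-30,"dy":-92,"dz":8,"rx":26.6,"ry":-8.7,"rz":0}
    - {"dx":-38,"dy":-115,"dz":10,"rx":33.3,"ry":-10.8,"rz":0}

```text
clock: 17.57
tcp_pos: [0.5836, 0.1315, 0.2682]
orientation: [-2.459, -1.779, -0.231]
contact_force: [-0.1, -0.6, 0.3]
grip_width: 0.0583
gripper_force: 0.0
```

Call:
send_rows:
  deltas:
    - {"dx":-5,"dy":-12,"dz":0,"rx":4.8,"ry":-1.6,"rz":0}
    - {"dx":-10,"dy":-25,"dz":0,"rx":9.5,"ry":-3.1,"rz":0}
    - {"dx":-10,"dy":-25,"dz":0,"rx":9.5,"ry":-3.1,"rz":0}
    - {"dx":-10,"dy":-25,"dz":0,"rx":9.5,"ry":-3.1,"rz":0}

```text
clock: 17.9
tcp_pos: [0.5732, 0.1043, 0.2663]
orientation: [-2.365, -1.701, -0.418]
contact_force: [-0.3, 0.3, -0.5]
grip_width: 0.0578
gripper_force: 0.0
```

```bash
python3 obs.py; python3 log.py; sed -i '$d' full.txt
```

```text
{'clock': 17.9, 'joints': [-0.263, 0.245, 0.169, 1.888, -0.454, 0.911, -0.163], 'tcp_pos': [0.573, 0.104, 0.266], 'contact_force': [-0.258, 0.328, -0.494], 'moment': [-0.251, 0.148, -0.008], 'grip_width': 0.058} mom.n -0.28446331094657473
t 17.90 phi 19.9 pos 18.9 rad 149.4 Ftorque -0.009 mom -0.284 sum -0.293 F [-0.3  0.3 -0.5] grip 0
```

Call:
send_rows:
  deltas:
    - {"dx":2,"dy":6,"dz":-20,"rx":0,"ry":0,"rz":0}
    - {"dx":4,"dy":12,"dz":-40,"rx":0,"ry":0,"rz":0}
    - {"dx":6,"dy":18,"dz":-60,"rx":0,"ry":0,"rz":0}
    - {"dx":8.5,"dy":23.5,"dz":-77,"rx":0,"ry":0,"rz":0}
    - {"dx":8.5,"dy":23.5,"dz":-77,"rx":0,"ry":0,"rz":0}

```text
clock: 18.32
tcp_pos: [0.5801, 0.1343, 0.1854]
orientation: [-2.354, -1.711, -0.409]
contact_force: [-1.5, 0.8, -0.6]
grip_width: 0.0579
gripper_force: 0.0
```

Call:
send_rows:
  deltas:
    - {"dx":0,"dy":0,"dz":0,"rx":0,"ry":0,"rz":0}
    - {"dx":0,"dy":0,"dz":0,"rx":0,"ry":0,"rz":0}
    - {"dx":0,"dy":0,"dz":0,"rx":0,"ry":0,"rz":0}
    - {"dx":0,"dy":0,"dz":0,"rx":0,"ry":0,"rz":0}
    - {"dx":0,"dy":0,"dz":0,"rx":0,"ry":0,"rz":0}
  jaw: 20

```text
clock: 18.73
tcp_pos: [0.5836, 0.1312, 0.1901]
orientation: [-2.36, -1.708, -0.421]
contact_force: [3.7, -0.4, 4.2]
grip_width: 0.0287
gripper_force: 80.0
```

```bash
python3 log.py; sed -i '$d' full.txt; python3 arc.py 18 -57 15 68;  python3 arc.py -57 18 15 68
```

```text
t 18.73 phi 20.0 pos 16.7 rad 67.9 Ftorque -0.131 mom 0.074 sum -0.057 F [ 3.7 -0.4  4.2] grip 80
18->3: [{"dx": 1.1, "dy": 3.2, "dz": 1.0, "rx": -2.9, "ry": 0.9, "rz": -0.0}, {"dx": 2.1, "dy": 6.5, "dz": 1.8, "rx": -5.7, "ry": 1.9, "rz": -0.0}, {"dx": 3.2, "dy": 9.9, "dz": 2.5, "rx": -8.6, "ry": 2.8, "rz": -0.0}, {"dx": 4.3, "dy": 13.2, "dz": 3.0, "rx": -11.4, "ry": 3.7, "rz": -0.0}, {"dx": 5.4, "dy": 16.6, "dz": 3.2, "rx": -14.3, "ry": 4.6, "rz": -0.0}]
3->-12: [{"dx": 1.1, "dy": 3.4, "dz": 0.1, "rx": -2.9, "ry": 0.9, "rz": -0.0}, {"dx": 2.2, "dy": 6.8, "dz": 0.0, "rx": -5.7, "ry": 1.9, "rz": -0.0}, {"dx": 3.3, "dy": 10.1, "dz": -0.3, "rx": -8.6, "ry": 2.8, "rz": -0.0}, {"dx": 4.4, "dy": 13.5, "dz": -0.7, "rx": -11.4, "ry": 3.7, "rz": -0.0}, {"dx": 5.5, "dy": 16.8, "dz": -1.4, "rx": -14.3, "ry": 4.6, "rz": -0.0}]
-12->-27: [{"dx": 1.1, "dy": 3.3, "dz": -0.8, "rx": -2.9, "ry": 0.9, "rz": -0.0}, {"dx": 2.1, "dy": 6.5, "dz": -1.8, "rx": -5.7, "ry": 1.9, "rz": -0.0}, {"dx": 3.2, "dy": 9.7, "dz": -3.0, "rx": -8.6, "ry": 2.8, "rz": -0.0}, {"dx": 4.2, "dy": 12.9, "dz": -4.4, "rx": -11.4, 
[... 1992 characters left out ...]
.6, "rx": 2.9, "ry": -0.9, "rz": 0.0}, {"dx": -2.2, "dy": -6.7, "dz": 1.1, "rx": 5.7, "ry": -1.9, "rz": 0.0}, {"dx": -3.3, "dy": -10.1, "dz": 1.4, "rx": 8.6, "ry": -2.8, "rz": 0.0}, {"dx": -4.4, "dy": -13.4, "dz": 1.5, "rx": 11.4, "ry": -3.7, "rz": 0.0}, {"dx": -5.5, "dy": -16.8, "dz": 1.4, "rx": 14.3, "ry": -4.6, "rz": 0.0}]
3->18: [{"dx": -1.1, "dy": -3.4, "dz": -0.3, "rx": 2.9, "ry": -0.9, "rz": 0.0}, {"dx": -2.2, "dy": -6.7, "dz": -0.7, "rx": 5.7, "ry": -1.9, "rz": 0.0}, {"dx": -3.3, "dy": -10.1, "dz": -1.4, "rx": 8.6, "ry": -2.8, "rz": 0.0}, {"dx": -4.3, "dy": -13.4, "dz": -2.2, "rx": 11.4, "ry": -3.7, "rz": 0.0}, {"dx": -5.4, "dy": -16.6, "dz": -3.2, "rx": 14.3, "ry": -4.6, "rz": 0.0}]
```

Call:
send_rows:
  deltas:
    - {"dx":1.1,"dy":3.2,"dz":1.0,"rx":-2.9,"ry":0.9,"rz":0}
    - {"dx":2.1,"dy":6.5,"dz":1.8,"rx":-5.7,"ry":1.9,"rz":0}
    - {"dx":3.2,"dy":9.9,"dz":2.5,"rx":-8.6,"ry":2.8,"rz":0}
    - {"dx":4.3,"dy":13.2,"dz":3.0,"rx":-11.4,"ry":3.7,"rz":0}
    - {"dx":5.4,"dy":16.6,"dz":3.2,"rx":-14.3,"ry":4.6,"rz":0}

```text
clock: 19.15
tcp_pos: [0.5886, 0.1466, 0.1927]
orientation: [-2.51, -1.815, -0.111]
contact_force: [2.7, -2.4, -0.9]
grip_width: 0.0286
gripper_force: 79.9
```

```bash
python3 log.py
```

```text
t 19.15 phi 4.7 pos 2.8 rad 67.8 Ftorque 0.099 mom -0.044 sum 0.055 F [ 2.7 -2.4 -0.9] grip 80
```

Call:
send_rows:
  deltas:
    - {"dx":1.1,"dy":3.4,"dz":0.1,"rx":-2.9,"ry":0.9,"rz":0}
    - {"dx":2.2,"dy":6.8,"dz":0.0,"rx":-5.7,"ry":1.9,"rz":0}
    - {"dx":3.3,"dy":10.1,"dz":-0.3,"rx":-8.6,"ry":2.8,"rz":0}
    - {"dx":4.4,"dy":13.5,"dz":-0.7,"rx":-11.4,"ry":3.7,"rz":0}
    - {"dx":5.5,"dy":16.8,"dz":-1.4,"rx":-14.3,"ry":4.6,"rz":0}

```text
clock: 19.57
tcp_pos: [0.5941, 0.1632, 0.1911]
orientation: [2.448, 1.771, -0.213]
contact_force: [4.1, -2.7, -2.4]
grip_width: 0.029
gripper_force: 79.8
```

```bash
python3 log.py
```

```text
t 19.57 phi -10.3 pos -12.1 rad 67.6 Ftorque 0.054 mom 0.201 sum 0.255 F [ 4.1 -2.7 -2.4] grip 80
```

Call:
send_rows:
  deltas:
    - {"dx":1.1,"dy":3.3,"dz":-0.8,"rx":-2.9,"ry":0.9,"rz":0}
    - {"dx":2.1,"dy":6.5,"dz":-1.8,"rx":-5.7,"ry":1.9,"rz":0}
    - {"dx":3.2,"dy":9.7,"dz":-3.0,"rx":-8.6,"ry":2.8,"rz":0}
    - {"dx":4.2,"dy":12.9,"dz":-4.4,"rx":-11.4,"ry":3.7,"rz":0}
    - {"dx":5.2,"dy":15.9,"dz":-5.9,"rx":-14.3,"ry":4.6,"rz":0}

```text
clock: 19.98
tcp_pos: [0.5992, 0.1789, 0.185]
orientation: [2.292, 1.659, -0.508]
contact_force: [5.2, -4.5, -2.2]
grip_width: 0.0289
gripper_force: 79.7
```

```bash
python3 log.py
```

```text
t 19.98 phi -25.4 pos -27.0 rad 67.4 Ftorque 0.094 mom 0.477 sum 0.571 F [ 5.2 -4.5 -2.2] grip 80
```

Call:
send_rows:
  deltas:
    - {"dx":1.0,"dy":3.0,"dz":-1.7,"rx":-2.9,"ry":0.9,"rz":0}
    - {"dx":1.9,"dy":5.9,"dz":-3.6,"rx":-5.7,"ry":1.9,"rz":0}
    - {"dx":2.8,"dy":8.7,"dz":-5.6,"rx":-8.6,"ry":2.8,"rz":0}
    - {"dx":3.7,"dy":11.3,"dz":-7.7,"rx":-11.4,"ry":3.7,"rz":0}
    - {"dx":4.5,"dy":13.9,"dz":-10.1,"rx":-14.3,"ry":4.6,"rz":0}

```text
clock: 20.4
tcp_pos: [0.6036, 0.1926, 0.1748]
orientation: [2.116, 1.533, -0.771]
contact_force: [5.6, -5.5, -0.8]
grip_width: 0.0286
gripper_force: 79.7
```

```bash
python3 log.py
```

```text
t 20.40 phi -40.4 pos -42.1 rad 67.1 Ftorque 0.138 mom 0.600 sum 0.738 F [ 5.6 -5.5 -0.8] grip 80
```

Call:
send_rows:
  deltas:
    - {"dx":0.8,"dy":2.5,"dz":-2.5,"rx":-2.9,"ry":0.9,"rz":0}
    - {"dx":1.6,"dy":4.8,"dz":-5.0,"rx":-5.7,"ry":1.9,"rz":0}
    - {"dx":2.3,"dy":7.0,"dz":-7.7,"rx":-8.6,"ry":2.8,"rz":0}
    - {"dx":2.9,"dy":9.0,"dz":-10.6,"rx":-11.4,"ry":3.7,"rz":0}
    - {"dx":3.6,"dy":11.0,"dz":-13.5,"rx":-14.3,"ry":4.6,"rz":0}

```text
clock: 20.82
tcp_pos: [0.6071, 0.2033, 0.1614]
orientation: [1.924, 1.394, -1.003]
contact_force: [3.5, -8.1, -0.7]
grip_width: 0.0285
gripper_force: 79.5
```

```bash
python3 log.py
```

```text
t 20.82 phi -55.5 pos -57.1 rad 67.0 Ftorque 0.203 mom 0.804 sum 1.007 F [ 3.5 -8.1 -0.7] grip 79
```

Call:
send_rows:
  deltas:
    - {"dx":-0.6,"dy":-1.9,"dz":2.9,"rx":2.9,"ry":-0.9,"rz":0}
    - {"dx":-1.3,"dy":-4.0,"dz":5.8,"rx":5.7,"ry":-1.9,"rz":0}
    - {"dx":-2.0,"dy":-6.2,"dz":8.5,"rx":8.6,"ry":-2.8,"rz":0}
    - {"dx":-2.8,"dy":-8.5,"dz":11.0,"rx":11.4,"ry":-3.7,"rz":0}
    - {"dx":-3.6,"dy":-11.0,"dz":13.5,"rx":14.3,"ry":-4.6,"rz":0}

```text
clock: 21.23
tcp_pos: [0.6043, 0.1943, 0.1726]
orientation: [2.119, 1.54, -0.761]
contact_force: [8.9, -2.8, -12.2]
grip_width: 0.0287
gripper_force: 80.3
```

```bash
python3 log.py
```

```text
t 21.23 phi -39.9 pos -44.5 rad 66.7 Ftorque -0.574 mom 2.538 sum 1.963 F [  8.9  -2.8 -12.2] grip 80
```

Call:
send_rows:
  deltas:
    - {"dx":-0.8,"dy":-2.6,"dz":2.3,"rx":2.9,"ry":-0.9,"rz":0}
    - {"dx":-1.7,"dy":-5.3,"dz":4.5,"rx":5.7,"ry":-1.9,"rz":0}
    - {"dx":-2.6,"dy":-8.1,"dz":6.5,"rx":8.6,"ry":-2.8,"rz":0}
    - {"dx":-3.6,"dy":-10.9,"dz":8.4,"rx":11.4,"ry":-3.7,"rz":0}
    - {"dx":-4.5,"dy":-13.9,"dz":10.1,"rx":14.3,"ry":-4.6,"rz":0}

```text
clock: 21.65
tcp_pos: [0.5999, 0.1811, 0.1832]
orientation: [2.295, 1.666, -0.496]
contact_force: [8.7, 0.7, -12.3]
grip_width: 0.0288
gripper_force: 80.2
```

```bash
python3 log.py
```

```text
t 21.65 phi -24.9 pos -29.5 rad 66.9 Ftorque -0.600 mom 2.303 sum 1.702 F [  8.7   0.7 -12.3] grip 80
```

Call:
send_rows:
  deltas:
    - {"dx":-1.0,"dy":-3.1,"dz":1.5,"rx":2.9,"ry":-0.9,"rz":0}
    - {"dx":-2.0,"dy":-6.2,"dz":2.9,"rx":5.7,"ry":-1.9,"rz":0}
    - {"dx":-3.0,"dy":-9.4,"dz":4.1,"rx":8.6,"ry":-2.8,"rz":0}
    - {"dx":-4.1,"dy":-12.6,"dz":5.1,"rx":11.4,"ry":-3.7,"rz":0}
    - {"dx":-5.2,"dy":-15.9,"dz":5.9,"rx":14.3,"ry":-4.6,"rz":0}

```text
clock: 22.07
tcp_pos: [0.595, 0.1659, 0.19]
orientation: [2.449, 1.777, -0.2]
contact_force: [9.9, 3.1, -10.2]
grip_width: 0.0288
gripper_force: 80.3
```

```bash
python3 log.py
```

```text
t 22.07 phi -9.8 pos -14.6 rad 67.2 Ftorque -0.565 mom 1.872 sum 1.307 F [  9.9   3.1 -10.2] grip 80
```

Call:
send_rows:
  deltas:
    - {"dx":-1.1,"dy":-3.3,"dz":0.6,"rx":2.9,"ry":-0.9,"rz":0}
    - {"dx":-2.2,"dy":-6.7,"dz":1.1,"rx":5.7,"ry":-1.9,"rz":0}
    - {"dx":-3.3,"dy":-10.1,"dz":1.4,"rx":8.6,"ry":-2.8,"rz":0}
    - {"dx":-4.4,"dy":-13.4,"dz":1.5,"rx":11.4,"ry":-3.7,"rz":0}
    - {"dx":-5.5,"dy":-16.8,"dz":1.4,"rx":14.3,"ry":-4.6,"rz":0}

```text
clock: 22.48
tcp_pos: [0.5897, 0.1495, 0.1924]
orientation: [-2.505, -1.816, -0.123]
contact_force: [8.5, 6.7, -8.7]
grip_width: 0.029
gripper_force: 80.4
```

```bash
python3 log.py
```

```text
t 22.48 phi 5.2 pos 0.2 rad 67.4 Ftorque -0.606 mom 1.432 sum 0.826 F [ 8.5  6.7 -8.7] grip 80
```

Call:
send_rows:
  deltas:
    - {"dx":-1.1,"dy":-3.4,"dz":-0.3,"rx":2.9,"ry":-0.9,"rz":0}
    - {"dx":-2.2,"dy":-6.7,"dz":-0.7,"rx":5.7,"ry":-1.9,"rz":0}
    - {"dx":-3.3,"dy":-10.1,"dz":-1.4,"rx":8.6,"ry":-2.8,"rz":0}
    - {"dx":-4.3,"dy":-13.4,"dz":-2.2,"rx":11.4,"ry":-3.7,"rz":0}
    - {"dx":-5.4,"dy":-16.6,"dz":-3.2,"rx":14.3,"ry":-4.6,"rz":0}

```text
clock: 22.9
tcp_pos: [0.5843, 0.1332, 0.1902]
orientation: [-2.357, -1.708, -0.428]
contact_force: [7.2, 8.3, -1.9]
grip_width: 0.0287
gripper_force: 80.9
```

```bash
python3 log.py; python3 fit2.py "[(18.5,-125.5)]"
```

```text
t 22.90 phi 20.2 pos 15.0 rad 67.5 Ftorque -0.630 mom 1.071 sum 0.441 F [ 7.2  8.3 -1.9] grip 81
0.17 [ 0.306  0.248 -0.283] W 0.376 th0 -48.9 rms 0.152
0.17 [ 0.314  0.221 -0.287] W 0.363 th0 -52.4 rms 0.138
0.18 [ 0.362  0.285 -0.272] W 0.394 th0 -43.7 rms 0.148
0.18 [ 0.369  0.26  -0.276] W 0.38 th0 -46.7 rms 0.135
0.19 [ 0.418  0.322 -0.261] W 0.414 th0 -39.1 rms 0.145
0.19 [ 0.418  0.317 -0.258] W 0.408 th0 -39.1 rms 0.128
0.2 [ 0.474  0.359 -0.25 ] W 0.437 th0 -34.9 rms 0.144
0.2 [ 0.472  0.356 -0.246] W 0.433 th0 -34.6 rms 0.128
0.21 [ 0.529  0.396 -0.239] W 0.462 th0 -31.1 rms 0.146
0.21 [ 0.508  0.391 -0.239] W 0.459 th0 -31.4 rms 0.127
0.22 [ 0.585  0.433 -0.228] W 0.489 th0 -27.7 rms 0.149
0.22 [ 0.563  0.427 -0.228] W 0.485 th0 -28.1 rms 0.128
None [ 0.466  0.354 -0.251  0.199] W 0.434 th0 -35.4 rms 0.144
None [ 0.431  0.326 -0.255  0.192] W 0.414 th0 -38.0 rms 0.128
[[ 3.4000e+00  1.5210e+01  1.0000e+00 -6.1000e-01 -1.0000e-02]
 [ 3.8200e+00  3.0150e+01  1.0000e+00 -4.0000e-01  8.0000e-02]
 [ 4.2300e+00  4.5130e+01  1.0000e+00 -6.3000e-01 -2.5000e-01]
 [ 4.6500e+00  6.01
[... 1171 characters left out ...]
0e-02]
 [ 1.6070e+01 -1.0547e+02 -1.0000e+00 -1.0000e-01 -3.2000e-01]
 [ 1.9150e+01 -1.2079e+02 -1.0000e+00  4.3000e-01  1.4000e-01]
 [ 1.9570e+01 -1.3584e+02 -1.0000e+00  2.5000e-01 -1.4000e-01]
 [ 1.9980e+01 -1.5089e+02 -1.0000e+00  4.4000e-01 -7.0000e-02]
 [ 2.0400e+01 -1.6594e+02 -1.0000e+00  5.2000e-01 -1.0000e-01]
 [ 2.0820e+01 -1.8100e+02 -1.0000e+00  8.2000e-01  1.1000e-01]
 [ 2.1230e+01 -1.6543e+02  1.0000e+00 -2.5000e-01  7.0000e-02]
 [ 2.1650e+01 -1.5036e+02  1.0000e+00 -3.6000e-01  7.0000e-02]
 [ 2.2070e+01 -1.3531e+02  1.0000e+00 -4.0000e-01  1.4000e-01]
 [ 2.2480e+01 -1.2029e+02  1.0000e+00 -7.2000e-01 -8.0000e-02]
 [ 2.2900e+01 -1.0527e+02  1.0000e+00 -9.9000e-01 -2.4000e-01]]
```

```bash
python3 arc.py 18 -23.1 13.7 68
```

```text
18->4.3: [{"dx": 1.0, "dy": 3.0, "dz": 0.9, "rx": -2.6, "ry": 0.8, "rz": -0.0}, {"dx": 1.9, "dy": 6.0, "dz": 1.7, "rx": -5.2, "ry": 1.7, "rz": -0.0}, {"dx": 2.9, "dy": 9.0, "dz": 2.3, "rx": -7.8, "ry": 2.5, "rz": -0.0}, {"dx": 3.9, "dy": 12.1, "dz": 2.8, "rx": -10.4, "ry": 3.4, "rz": -0.0}, {"dx": 4.9, "dy": 15.1, "dz": 3.1, "rx": -13.0, "ry": 4.2, "rz": -0.0}]
4.3->-9.4: [{"dx": 1.0, "dy": 3.1, "dz": 0.2, "rx": -2.6, "ry": 0.8, "rz": -0.0}, {"dx": 2.0, "dy": 6.2, "dz": 0.2, "rx": -5.2, "ry": 1.7, "rz": -0.0}, {"dx": 3.0, "dy": 9.3, "dz": 0.0, "rx": -7.8, "ry": 2.5, "rz": -0.0}, {"dx": 4.0, "dy": 12.3, "dz": -0.3, "rx": -10.4, "ry": 3.4, "rz": -0.0}, {"dx": 5.0, "dy": 15.4, "dz": -0.7, "rx": -13.0, "ry": 4.2, "rz": -0.0}]
-9.4->-23.1: [{"dx": 1.0, "dy": 3.0, "dz": -0.6, "rx": -2.6, "ry": 0.8, "rz": -0.0}, {"dx": 2.0, "dy": 6.0, "dz": -1.4, "rx": -5.2, "ry": 1.7, "rz": -0.0}, {"dx": 2.9, "dy": 9.0, "dz": -2.3, "rx": -7.8, "ry": 2.5, "rz": -0.0}, {"dx": 3.9, "dy": 11.9, "dz": -3.3, "rx": -10.4, "ry": 3.4, "rz": -0.0}, {"dx": 4.8, "dy": 14.8, "dz": -4.5, "rx": -13.0, "ry": 4.2, "rz": -0.0}]
```

Call:
send_rows:
  deltas:
    - {"dx":1.0,"dy":3.0,"dz":0.9,"rx":-2.6,"ry":0.8,"rz":0}
    - {"dx":1.9,"dy":6.0,"dz":1.7,"rx":-5.2,"ry":1.7,"rz":0}
    - {"dx":2.9,"dy":9.0,"dz":2.3,"rx":-7.8,"ry":2.5,"rz":0}
    - {"dx":3.9,"dy":12.1,"dz":2.8,"rx":-10.4,"ry":3.4,"rz":0}
    - {"dx":4.9,"dy":15.1,"dz":3.1,"rx":-13.0,"ry":4.2,"rz":0}

```text
clock: 23.32
tcp_pos: [0.5876, 0.1435, 0.1921]
orientation: [-2.5, -1.803, -0.136]
contact_force: [1.4, -4.4, -0.7]
grip_width: 0.0289
gripper_force: 84.2
```

Call:
send_rows:
  deltas:
    - {"dx":1.0,"dy":3.1,"dz":0.2,"rx":-2.6,"ry":0.8,"rz":0}
    - {"dx":2.0,"dy":6.2,"dz":0.2,"rx":-5.2,"ry":1.7,"rz":0}
    - {"dx":3.0,"dy":9.3,"dz":0.0,"rx":-7.8,"ry":2.5,"rz":0}
    - {"dx":4.0,"dy":12.3,"dz":-0.3,"rx":-10.4,"ry":3.4,"rz":0}
    - {"dx":5.0,"dy":15.4,"dz":-0.7,"rx":-13.0,"ry":4.2,"rz":0}

```text
clock: 23.73
tcp_pos: [0.5926, 0.1588, 0.1916]
orientation: [2.475, 1.786, -0.16]
contact_force: [1.6, -5.7, 0.5]
grip_width: 0.0286
gripper_force: 84.1
```

Call:
send_rows:
  deltas:
    - {"dx":1.0,"dy":3.0,"dz":-0.6,"rx":-2.6,"ry":0.8,"rz":0}
    - {"dx":2.0,"dy":6.0,"dz":-1.4,"rx":-5.2,"ry":1.7,"rz":0}
    - {"dx":2.9,"dy":9.0,"dz":-2.3,"rx":-7.8,"ry":2.5,"rz":0}
    - {"dx":3.9,"dy":11.9,"dz":-3.3,"rx":-10.4,"ry":3.4,"rz":0}
    - {"dx":4.8,"dy":14.8,"dz":-4.5,"rx":-13.0,"ry":4.2,"rz":0}

```text
clock: 24.15
tcp_pos: [0.5974, 0.1733, 0.1873]
orientation: [2.338, 1.688, -0.435]
contact_force: [1.2, -6.2, 1.4]
grip_width: 0.0286
gripper_force: 84.1
```

Call:
send_rows:
  deltas:
    - {"dx":0,"dy":0,"dz":0,"rx":0,"ry":0,"rz":0}
    - {"dx":0,"dy":0,"dz":0,"rx":0,"ry":0,"rz":0}
    - {"dx":0,"dy":0,"dz":0,"rx":0,"ry":0,"rz":0}
    - {"dx":0,"dy":0,"dz":0,"rx":0,"ry":0,"rz":0}
    - {"dx":0,"dy":0,"dz":0,"rx":0,"ry":0,"rz":0}

```text
clock: 24.57
tcp_pos: [0.5978, 0.1747, 0.1868]
orientation: [2.337, 1.694, -0.43]
contact_force: [4.3, -1.9, -0.0]
grip_width: 0.0285
gripper_force: 84.3
```

```bash
python3 log.py
python3 - <<'E'
from h import *
c=r.grab_frame("top"); cv2.imwrite("pics/top2.png",c["frame"]); o=r.get_obs(); print(abs(o["qvel"]).max())
E
```

```text
t 24.57 phi -21.2 pos -23.0 rad 67.1 Ftorque 0.028 mom -0.269 sum -0.242 F [ 4.3 -1.9 -0. ] grip 84
0.0014733345054602864
```

View pics/top2.png

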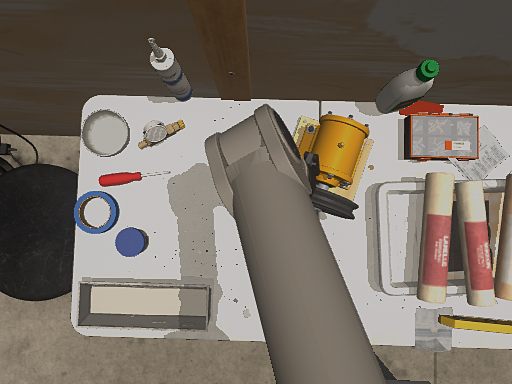

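The gripper still holds the rim near (318,190). The arm hides the tin, tape and pen in this view. The pulley is at rest at the angle where the forward and backward torques balance, so I'm handing in.

```bash
python3 -c "
from bench import r
print(r.hand_in())"
```

```text
the job is handed in; nothing more can be done
None
```

I handed the job in at about 25 s with the pulley still and gripped at about 84 N. The heavy side should hang within a few degrees of straight down, judging by where the forward and backward torques balanced. No verdict came back, and the arm hid the pen, tin and tape in the last picture, so I did not confirm they stayed put.

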